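# Put the sharpening kit in order

### The job

Put the sharpening kit in order: the honing-oil bottles have tipped over and are stuck in the corners and along the walls of the grey bin, so work each one free and stand it upright, cap up, on the cork mat. Draw back the brass bolt of the dark wooden case, slide the whetstone in until it is fully home, then push the bolt all the way across the mouth. Leave the tape measure and the eraser beside the bin where they are.

Things in the scene. Friction and masses are not known exactly. Their poses are not given: they have to be found in the camera images.
- bin: grey open plastic bin, fixed, 200 (own x) x 250 (own y) x 42 mm high, walls and floor 5 mm thick (inside 190 x 240 mm). Origin at the centre of its underside on the bench.
- mat: cork mat, fixed, 230 (own x) x 90 (own y) x 4 mm thick. Origin at the centre of its underside.
- bottle_a: yellow square bottle with a black cap, 90 g: square body 36 x 36 x 70 mm, round cap 26 mm wide, 100 mm in all. Origin on its axis, 50 mm from either end; own x from base to cap (upright: x up); body from x = -50 to +20 mm, cap to +50. At first on its side along the bin's own y, in a corner or against a long wall, no room for a finger. Friction 0.6, more under fingertips. Can be absent.
- bottle_b: white square bottle with a red cap, 90 g: square body 36 x 36 x 70 mm, round cap 26 mm wide, 100 mm in all. Origin on its axis, 50 mm from either end; own x from base to cap (upright: x up); body from x = -50 to +20 mm, cap to +50. At first on its side along the bin's own y, in a corner or against a long wall, no room for a finger. Friction 0.6, more under fingertips. Can be absent.
- bottle_c: green square bottle with a white cap, 90 g: square body 36 x 36 x 70 mm, round cap 26 mm wide, 100 mm in all. Origin on its axis, 50 mm from either end; own x from base to cap (upright: x up); body from x = -50 to +20 mm, cap to +50. At first on its side along the bin's own y, in a corner or against a long wall, no room for a finger. Friction 0.6, more under fingertips. Can be absent.
- stone: brown whetstone, a plain bar 40 (own x) x 110 (own y) x 18 mm (own z), 190 g, lying flat on the bench. Origin at the centre of its underside. Either end may go into the case first.
- case: dark wooden sleeve, fixed, mouth to its own -x. Origin under it on the bench. Inside 44 mm wide (own y), 21.5 high above its floor at z = 4 mm, 107 deep: mouth at x = -55 mm, back wall at +52. Outside 60 wide, 31 high. The floor runs on before the mouth as a 4 mm sill to x = -105 mm. Bolt guide, 22 mm high, beside the mouth: x = -85 to -49, y = 31 to 97 mm.
- case_mouth (a point): centre of the case's mouth opening, 14.75 mm above the bench; axes as the case: own +x points into it. Fully home the 110 mm stone touches the back wall, its centre 52 mm inside the mouth, and still stands 3 mm out of it.
- bolt (a joint): brass bolt sliding before the mouth along the case's y: 0 m = drawn back fully to the +y side, grows towards -y, 0.060 = fully across; found partly across. Stays where left (1.5 N friction). Bar 8 x 60 x 15 mm, its middle 12 mm before the mouth (case x = -67 mm), 6 to 21 mm above the bench; below 0.006 it is clear of the stone's way.
- bolt_knob (a point): on the axis of the bolt's brass knob, an upright peg of 12 mm diameter from 21 to 58 mm above the bench; this point is 55 mm up. In the case's frame it lies at x = -67 mm and moves with the bolt from y = +82 mm (bolt 0) to +22 mm (bolt 0.060).
- tape: red tape measure lying at the near edge of the bench, 63 x 65 x 35 mm; leave alone. Origin at the centre of its underside.
- rubber: blue and white eraser 19 x 42 x 12 mm at the near edge of the bench; leave alone. Origin at the centre of its underside.

How it is judged:
By the outcome, as a careful person would: the job done as asked, in the order asked, and still so for the second after the job is handed in, with the robot touching nothing.
Of bottle_a, bottle_b, bottle_c only 2 to 3 are there at a start; the rules pass over those that are not, and their reading is None.
At some moment in a run one of stone, bottle_a, bottle_b, bottle_c may be knocked a few centimetres aside while the robot is not near it.
Once in a run the grip may slacken for a moment while it holds something.
It also fails if it takes over 210 s, if anything falls off the work surface, if the arm or the gripper's body presses on something with over 40 N, if the wrist force passes 120 N, or if a joint passes its speed limit or range.

### The arm

A 6-joint arm with a two-finger parallel gripper is mounted at the origin on a cart in front of the work surface, level with it; the furniture and walls round the work are solid. World frame = base frame: x ahead of the robot, y to its left, z up, the work surface at z = 0. Lengths are in m, angles in rad, forces in N, time in s.
With the tool pointing down it reaches from about 0.2 to 0.875 m from the base axis. Payload 3.4 kg.
Tool frame: the origin (TCP) lies midway between the tips of the shut fingers; the grasp point (between the pads) lies 19 mm behind it (arm.pinch_z is the distance from the TCP to the grasp point, in m); z points along the fingers, y is the line along which they close (so a half turn about z gives the same grasp; the last joint's range is limited). The gripper opens to 94 mm and grips with 3 to 60 N. Pads are 16 mm wide; open, the fingers measure 119 mm over their backs; the gripper's body (75 mm by 177 mm) begins 78 mm behind the grasp point.
Start: joints at [1.183, 0.276, 1.505, -0, 1.361, -0.121], TCP at [0.152, 0.555, 0.205] pointing down, gripper open.
Joint ranges: [-2.89, 2.89], [-0.75, 2.08], [0.22, 2.7], [-1.18, 4.32], [0.11, 2.71], [-2.7, 2.7]. Speed limits (rad/s): [2.57, 2.57, 3.14, 3.14, 3.14, 3.14].

### API

Orientations are given as a rotation vector (axis times angle).
In Python, from workcell import arm gives the robot as it stands. The module is installed in compiled form; this text tells all that it offers.
- The arm moves only by the shell command python3 -m jog 'ROWS' [OPENING] [FORCE]. ROWS is rows parted by semicolons, their numbers by spaces, 1 to 12 of them, each of 6 numbers: dx, dy, dz in m, then a rotation vector rx, ry, rz in rad; each row is the pose to reach, as a shift and turn from the pose commanded when the command began, along the tool's axes at that moment; what a row does not reach only later rows make up. A row lasts 1/8 s, in which the tool goes at most 0.0625 m and 0.188 rad, less where a joint would pass 70% of its speed; a pose out of reach is approached as far as the arm can. OPENING is the finger opening in m, set as the command begins (- or left out keeps the last). The fingers move at their own pace and stop on an object; FORCE is the grip in N (left out, the last holds). Time passes only in rows, so rows that do not move let the fingers close. It prints the time, the measured TCP pose, the force, the opening and the grip force at its end.
- arm.get_state(): the state, without advancing time (a new reading comes with each control period).
- arm.capture(name): name is "scene" or "top"; returns a dict with "img" (480x640x3 uint8, red, green, blue), "camera_matrix" (3x3 intrinsics, pixels), "origin" and "orientation" of the camera in the world. Camera axes: x right, y down, z forward; pixel columns grow to the right and rows downward; lengths in m; the calibration is good to about 2 mm. A picture is of the moment at which its call begins. There is no depth.
- arm.job_done(): hands the job in; it is judged then, once.
Trained networks look in a picture, given as the dict that the camera call returned (one of the last four; its "shot" number tells which), for a name from the list of things; names that differ only in an ending like _2 or _b are one class to them, and where a whole thing is asked for, a point or a joint stands for the part that bears it (a point fixed in the world has none). Each returns a list of dicts, best first, with "p" (0 to 1); they miss things now and then, are a little off and sometimes report something else, mostly with a low value. They report only what shows in the picture. A call takes as long as a camera call.
- arm.recognise(query, picture): "bbox" ([left, top, right, bottom] in pixels, round what is visible of it).
The state is a dict: "clock": time; "qpos": joint angles; "dq": joint speeds; "tau": joint torques, N m; "tool_pos": TCP position; "tool_rot": TCP orientation; "ft_force": force on the tool from outside, world axes, zero at the start; "ft_torque": the same for the moment, N m; "opening": finger opening in m; "grip_force": force on a finger pad.
Only numpy, scipy, OpenCV 4.12 (cv2) and the standard library are available. Lean on these libraries where they do the work, as an engineer would, in place of code of your own. Each camera call takes 0.05 s, during which the arm holds its last target. There are 200 camera calls.

## Working session

There is one attempt and no reset: what is moved stays moved. The work goes in short steps, Python scripts to look and compute and a shell command to move; the robot and the scene stay as the last step left them, time stands still between calls to the robot, and variables do not carry over. Pictures are saved under pics/ and viewed, at most 14 in all, crops included, and the job is handed in when it is done.

```bash
mkdir -p pics; cat > h.py <<'E'
import numpy as np, cv2
from scipy.spatial.transform import Rotation as R
from workcell import arm
def rot(o):
    o=np.array(o,float)
    return o if o.shape==(3,3) else (R.from_rotvec(o).as_matrix() if o.size==3 else R.from_quat(o).as_matrix())
def ray(c,u,v,z):
    d=rot(c["orientation"])@np.linalg.inv(c["camera_matrix"])@[u,v,1]; o=np.array(c["origin"])
    return o+d*(z-o[2])/d[2]
def px(c,p):
    q=np.array(c["camera_matrix"])@rot(c["orientation"]).T@(np.array(p)-c["origin"]); return q[:2]/q[2]
def save(c,n,crop=None,k=1):
    im=c["img"][:,:,::-1]
    if crop: im=im[crop[1]:crop[3],crop[0]:crop[2]]
    cv2.imwrite("pics/"+n,cv2.resize(im,None,fx=k,fy=k,interpolation=cv2.INTER_CUBIC))
def togo(p,cur=None):
    s=arm.get_state(); return rot(s["tool_rot"]).T@(np.array(p)-s["tool_pos"])
E
python3 - <<'E'
from h import *
np.set_printoptions(precision=4,suppress=True)
for n in("top","scene"):
    c=arm.capture(n); save(c,n+"0.png"); print(n,c["origin"],c["orientation"],c["camera_matrix"])
    for q in["bin","mat","bottle_a","bottle_b","bottle_c","stone","case","bolt","bolt_knob","tape","rubber"]:
        print(q,[(np.round(r["bbox"]),round(r["p"],2)) for r in arm.recognise(q,c)[:3]])
print(arm.get_state(), arm.pinch_z)
E
```

```text
top [0.2745 0.0053 1.2523] [-2.2292  1.9882 -0.2088] [[568.3      0.     323.662 ]
 [  0.     568.3    235.3908]
 [  0.       0.       1.    ]]
bin [(array([203., 165., 332., 272.]), 0.89)]
mat [(array([327., 170., 377., 273.]), 0.88), (array([391., 176., 450., 250.]), 0.72)]
bottle_a [(array([221., 168., 270., 193.]), 0.77), (array([248., 243., 293., 263.]), 0.61), (array([285., 182., 330., 203.]), 0.6)]
bottle_b [(array([221., 168., 270., 193.]), 0.77), (array([248., 243., 293., 263.]), 0.61), (array([285., 182., 330., 203.]), 0.6)]
bottle_c [(array([221., 168., 270., 193.]), 0.77), (array([248., 243., 293., 263.]), 0.61), (array([285., 182., 330., 203.]), 0.6)]
stone [(array([375., 274., 430., 314.]), 0.92)]
case [(array([388., 171., 453., 252.]), 0.8), (array([216., 288., 237., 300.]), 0.67)]
bolt [(array([418., 225., 441., 235.]), 0.58)]
bolt_knob [(array([414., 223., 437., 233.]), 0.59)]
tape [(array([416., 222., 439., 233.]), 0.59), (array([270., 290., 300., 320.]), 0.58)]
rubber [(array([220., 289., 238., 298.]), 0.7), (array([247., 243., 294., 265.]), 0.42)]
scene [-0.1161  
[... 689 characters left out ...]
., 206., 416., 251.]), 0.62)]
bolt [(array([384., 212., 404., 237.]), 0.56)]
bolt_knob [(array([383., 213., 405., 235.]), 0.69)]
tape [(array([315., 300., 358., 335.]), 0.71)]
rubber [(array([252., 343., 278., 360.]), 0.76)]
{'clock': 1.2, 'qpos': array([ 1.183 ,  0.2759,  1.5049,  0.    ,  1.3607, -0.121 ]), 'dq': array([ 0.0007, -0.001 ,  0.    ,  0.001 ,  0.0008, -0.0009]), 'tau': array([  0.    , -40.4478, -23.7499,   0.0699,   0.0251,   0.    ]), 'tool_pos': array([0.1516, 0.5547, 0.2055]), 'tool_rot': array([-0.4178, -3.1137, -0.0001]), 'ft_force': array([-0.1761,  0.683 , -0.1193]), 'ft_torque': array([0.0637, 0.0038, 0.0009]), 'grip_force': 0.0, 'opening': 0.09398948525338063} 0.0188
```

```bash
python3 - <<'E'
import cv2
im=cv2.imread("pics/top0.png")[155:335,195:465]; cv2.imwrite("pics/top0c.png",cv2.resize(im,(795,530),interpolation=cv2.INTER_CUBIC))
E
```

```text
(no output)
```

View pics/top0c.png

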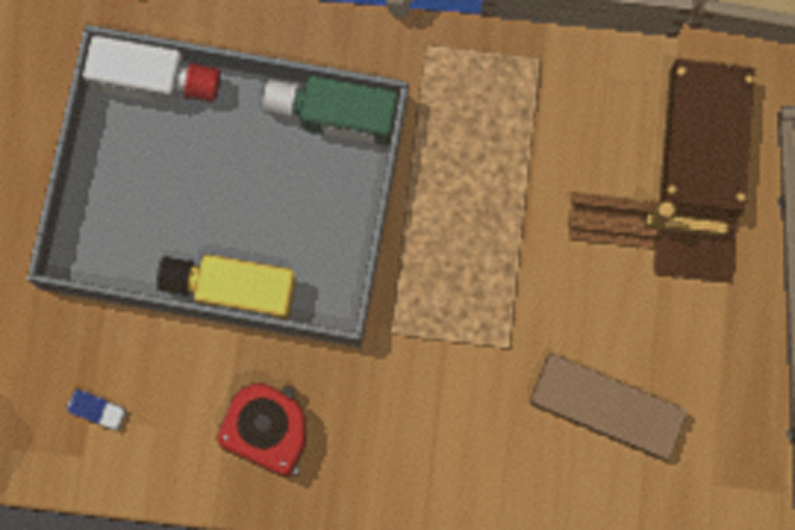

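View pics/scene0.png

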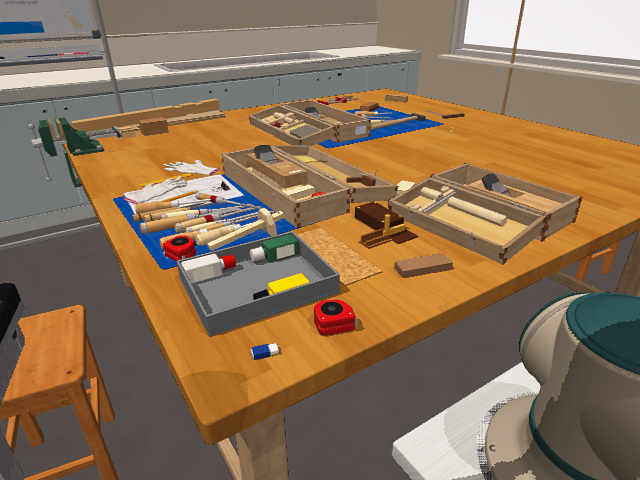

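Top view: white bottle in the upper-left bin corner, green in the upper-right, yellow along the lower wall (crop px 245,285). The mat is at (465,195). The case mouth points image-down, with the bolt partly across and its knob at (667,209). The stone is at (612,407). Next I compute the poses.

```bash
python3 - <<'E'
from h import *
np.set_printoptions(precision=4,suppress=True)
c=arm.capture("top")
W=lambda p,z:ray(c,195+p[0]/2.944,155+p[1]/2.944,z)
def quad(n,ps,z):
    P=np.array([W(p,z)[:2] for p in ps]); m=P.mean(0)
    e1=(P[1]-P[0]+P[2]-P[3])/2; e2=(P[3]-P[0]+P[2]-P[1])/2
    print(n,m,"e1",np.linalg.norm(e1),np.degrees(np.arctan2(e1[1],e1[0])),"e2",np.linalg.norm(e2),np.degrees(np.arctan2(e2[1],e2[0])))
quad("bin",[(85,29),(407,83),(362,342),(31,282)],.042)
quad("mat",[(425,47),(540,58),(510,348),(393,332)],.004)
quad("stone",[(552,353),(690,412),(672,460),(531,402)],.018)
quad("case",[(674,60),(753,66),(740,212),(664,205)],.031)
quad("yel",[(199,255),(293,265),(290,315),(194,303)],.041)
quad("grn",[(306,78),(396,93),(389,136),(299,119)],.041)
quad("wht",[(88,38),(180,46),(177,95),(85,78)],.041)
print("knob",W((667,209),.058),"caps",W((174,275),.036),W((280,98),.036),W((203,83),.036))
hsv=cv2.cvtColor(c["img"],cv2.COLOR_RGB2HSV)
for n,lo,hi in(("y",(22,120,120),(32,255,255)),("g",(60,80,30),(95,255,255)),):
    m=cv2.inRange(hsv,lo,hi); m[:165]=0;m[272:]=0;m[:,:203]=0;m[:,332:]=0
    k=cv2.findContours(m,0,2)[0]; k=max(k,key=cv2.contourArea); r=cv2.minAreaRect(k); print(n,r,ray(c,*r[0],.041))
s=arm.get_state();print(rot(s["tool_rot"]))
E
```

```text
bin [0.5503 0.1475] e1 0.24706265054424562 -93.54808494573061 e2 0.19829578459976624 176.90020116181034
mat [ 0.5714 -0.0364] e1 0.0893737932524486 -90.19271872992923 e2 0.22749471568342117 179.9018725779938
stone [ 0.4197 -0.158 ] e1 0.11063158747366561 -106.44325505872057 e2 0.03899832005426331 163.22948736508587
case [ 0.631  -0.2114] e1 0.058647395329180674 -88.36284771707605 e2 0.11442561962243335 179.8796533672432
yel [0.4757 0.1208] e1 0.07034503552117581 -90.12534988163611 e2 0.03660425163728248 -177.17246086833487
grn [0.6192 0.0611] e1 0.06875569861056792 -93.8415057781795 e2 0.033135937138095324 177.58669451667538
wht [0.6334 0.2261] e1 0.07031213023306947 -91.41384075290237 e2 0.03503688328249782 -175.52829289557923
knob [ 0.5639 -0.1811  0.058 ] caps [0.4776 0.1735 0.036 ] [0.6213 0.1127 0.036 ] [0.6263 0.172  0.036 ]
y ((276.1486511230469, 251.10812377929688), (34.52378463745117, 15.946701049804688), 9.462322235107422) [0.4764 0.1246 0.041 ]
g ((308.0, 192.0), (0.0, 0.0), 0.0) [0.616 0.072 0.041]
[[-0.9646  0.2636  0.    ]
 [ 0.2636  0.9646  0.0001]
 [ 0.      0.0001 -1.    ]]
```

```bash
cat >> h.py <<'E'
def plan(p,yaw=-3.3,tilt=0,tcp=False,q=True):
    """yaw (deg) of closing axis (tool y) in world, tilt (deg) about closing axis; p = grasp point (or TCP)"""
    y=np.array([np.cos(np.radians(yaw)),np.sin(np.radians(yaw)),0]); z=np.array([0,0,-1.]); x=np.cross(y,z)
    T=np.c_[x,y,z]@R.from_euler('y',tilt,degrees=True).as_matrix()
    p=np.array(p,float)+(0 if tcp else arm.pinch_z)*T[:,2]
    s=arm.get_state(); M=rot(s["tool_rot"])
    d=M.T@(p-s["tool_pos"]); r=R.from_matrix(M.T@T).as_rotvec()
    print("shift",np.round(d,4),"rot",np.round(r,3),"rows",max(np.linalg.norm(d)/.0625,np.linalg.norm(r)/.188).round(1))
E
python3 -c "
from h import *
plan((.622,.060,.10),tcp=True)"
```

```text
shift [-0.5842 -0.3532  0.1055] rot [ 0.    -0.     1.362] rows 11.1
```

```bash
Rr="x"; python3 -m jog '-0.5842 -0.3532 0.06 0 0 1.362;-0.5842 -0.3532 0.06 0 0 1.362;-0.5842 -0.3532 0.06 0 0 1.362;-0.5842 -0.3532 0.06 0 0 1.362;-0.5842 -0.3532 0.06 0 0 1.362;-0.5842 -0.3532 0.06 0 0 1.362;-0.5842 -0.3532 0.06 0 0 1.362;-0.5842 -0.3532 0.06 0 0 1.362;-0.5842 -0.3532 0.06 0 0 1.362;-0.5842 -0.3532 0.06 0 0 1.362;-0.5842 -0.3532 0.06 0 0 1.362;-0.5842 -0.3532 0.06 0 0 1.362' 0 5
python3 -c "
from h import *
plan((.622,.060,.045),tcp=True)
s=arm.get_state();print(s['qpos'],s['ft_force'])
c=arm.capture('scene');save(c,'s1.png',(160,150,460,350),2.6)"
```

```text
clock: 2.75
tool_pos: [0.6247, 0.0564, 0.1443]
tool_rot: [2.289, 2.15, -0.001]
ft_force: [-0.6, 0.0, 0.1]
opening: 0.0003
grip_force: 0.0
shift [ 0.0036 -0.003   0.0993] rot [ 0.001  0.001 -0.005] rows 1.6
[-2.02621438e-02  3.90799725e-01  1.48586377e+00 -1.06959744e-03
  1.26445563e+00  4.26773290e-02] [-0.62001418  0.01066536  0.06825763]
```

View pics/s1.png

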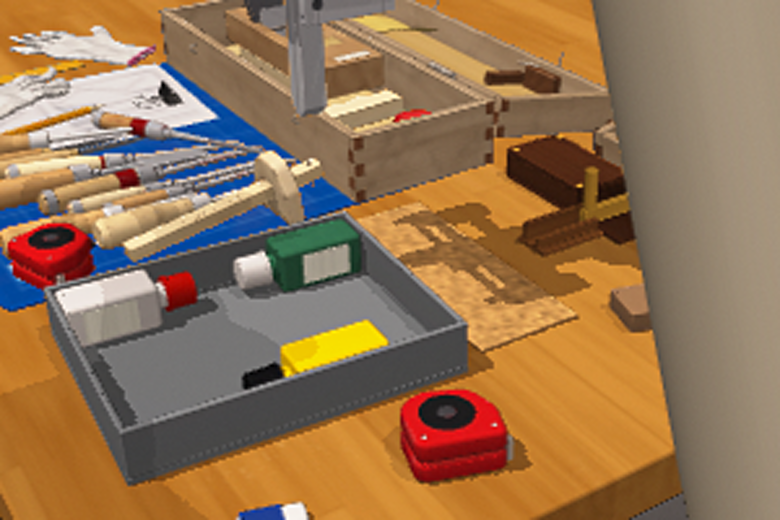

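The gripper is above the green bottle and all three bottles are still in place. I press down on it.

```bash
python3 -m jog '0.0035 -0.003 0.05 0 0 0;0.0035 -0.003 0.09 0 0 0;0.0035 -0.003 0.101 0 0 0;0.0035 -0.003 0.101 0 0 0'; python3 -m jog '0 0 0.003 0 0 0;0 0 0.004 0 0 0;0 0 0.004 0 0 0'|grep -E 'pos|force'; python3 -m jog '0 0 0.001 0 0 0;0 0 0.002 0 0 0;0 0 0.002 0 0 0'|grep -E 'pos|force'
```

```text
clock: 3.3
tool_pos: [0.6188, 0.0646, 0.0448]
tool_rot: [-2.283, -2.157, 0.0]
ft_force: [0.9, 0.3, 0.2]
opening: 0.0007
grip_force: 0.0
tool_pos: [0.6198, 0.0636, 0.0413]
ft_force: [0.3, 0.6, 2.0]
grip_force: 1.2
tool_pos: [0.6198, 0.0636, 0.0412]
ft_force: [-2.9, -0.4, 12.5]
grip_force: 6.2
```

```bash
python3 -m jog '0 -0.002 0.001 0 0 0;0 -0.006 0.001 0 0 0;0 -0.010 0.001 0 0 0;0 -0.014 0.001 0 0 0;0 -0.018 0.001 0 0 0;0 -0.022 0.001 0 0 0;0 -0.026 0.001 0 0 0;0 -0.03 0.001 0 0 0;0 -0.034 0.001 0 0 0;0 -0.038 0.001 0 0 0;0 -0.042 0.001 0 0 0;0 -0.042 0.001 0 0 0'|grep -E 'pos|force'; python3 -m jog '0 0 -0.02 0 0 0;0 0.0 -0.06 0 0 0;0 0.0 -0.1 0 0 0;0 0.1 -0.1 0 0 0;0 0.1 -0.1 0 0 0' |grep pos
cat > loc.py <<'E'
from h import *
import sys
def seg(c,n):
    "bottle body top-face centre/angle in the bin from the top view, by colour"
    hsv=cv2.cvtColor(c["img"],cv2.COLOR_RGB2HSV); L=dict(y=((22,120,120),(32,255,255)),g=((65,90,30),(95,255,255)),w=((0,0,150),(180,40,255)))[n]
    m=cv2.inRange(hsv,*L); b=np.zeros_like(m); b[160:280,200:335]=1; m*=b
    ks=cv2.findContours(m,0,2)[0]
    if not ks: print("none");return
    r=cv2.minAreaRect(max(ks,key=cv2.contourArea))
    bx=cv2.boxPoints(r); P=np.array([ray(c,*p,.041)[:2] for p in bx]); e=[P[1]-P[0],P[2]-P[1]]; e=max(e,key=np.linalg.norm); e=e*np.sign(e[1])
    print(n,P.mean(0).round(4),"size",np.round([np.linalg.norm(P[1]-P[0]),np.linalg.norm(P[2]-P[1])],3),"axis yaw",np.degrees(np.arctan2(-e[0],e[1])).round(1))
if __name__=="__main__":
    c=arm.capture("top")
    for n in sys.argv[1]: seg(c,n)
    save(c,sys.argv[2],(195,155,465,335),2.9)
E
python3 loc.py gyw t2.png
```

```text
tool_pos: [0.5772, 0.0662, 0.0382]
ft_force: [-1.3, 0.1, 3.3]
grip_force: 1.1
tool_pos: [0.6801, 0.0598, 0.1384]
none
none
w [0.635  0.2398] size [0.032 0.045] axis yaw -3.2
```

View pics/t2.png

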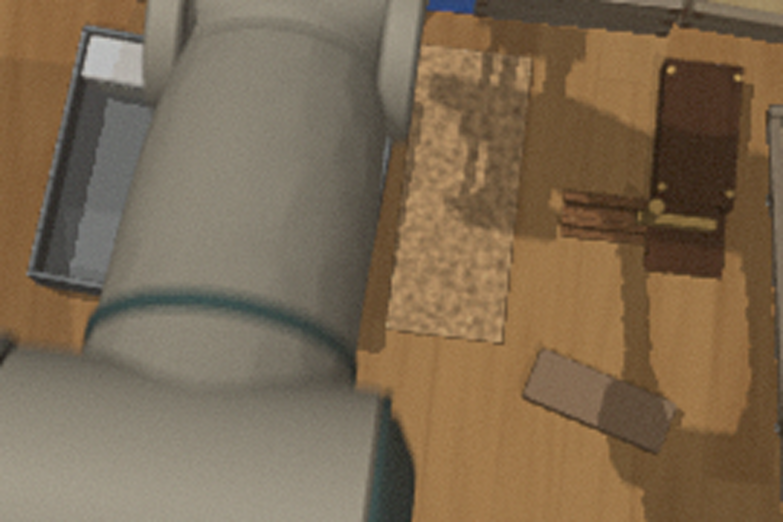

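The arm hides the green and yellow bottles from the top camera, so I use the scene camera.

```bash
python3 -c "
from h import *
c=arm.capture('scene');save(c,'s3.png',(170,220,350,340),4.4)"
```

```text
(no output)
```

View pics/s3.png

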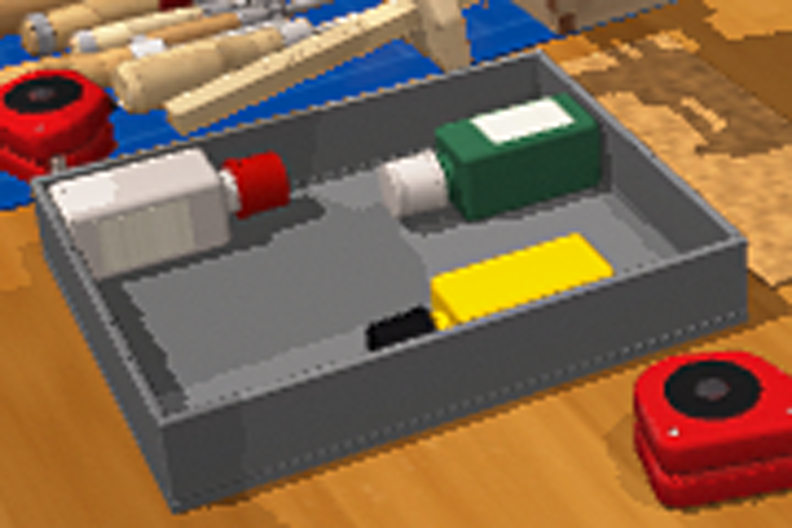

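Green has rolled 90° and now lies free of the far wall, label up (440–600, 90–215). White and yellow have not moved. I localise green.

```bash
cat >> h.py <<'E'
def sq(c,ps,off,k,z=.041):
    P=np.array([ray(c,off[0]+p[0]/k,off[1]+p[1]/k,z)[:2] for p in ps]); print(P.round(4).tolist(),"mean",P.mean(0).round(4))
    e=P[1]-P[0]+P[2]-P[3]; print("dir",np.degrees(np.arctan2(e[1],e[0])).round(1))
E
python3 -c "
from h import *
c=arm.capture('scene')
sq(c,[(470,155),(603,125),(567,92),(438,122)],(170,220),4.4)
sq(c,[(96,213),(216,187),(205,150),(55,182)],(170,220),4.4)
sq(c,[(42,182),(541,55),(745,242),(167,416)],(170,220),4.4,.042)
"
```

```text
[[0.567, 0.0952], [0.557, 0.032], [0.5933, 0.0298], [0.6017, 0.0934]] mean [0.5797 0.0626]
dir -98.3
[[0.6129, 0.2503], [0.6044, 0.1998], [0.6374, 0.192], [0.6478, 0.2569]] mean [0.6256 0.2247]
dir -99.3
[[0.6492, 0.262], [0.6311, 0.0223], [0.4397, 0.0349], [0.4617, 0.2748]] mean [0.5454 0.1485]
dir -94.8
```

```bash
python3 -c "
from h import *
plan((.585,.133,.093),-4.5,-40)"
```

```text
shift [ 0.0555 -0.0978  0.0577] rot [ 0.006 -0.698  0.019] rows 3.7
```

```bash
python3 -m jog '0.0555 -0.0978 0.01 0 -0.3 0.01;0.0555 -0.0978 0.03 0.006 -0.698 0.019;0.0555 -0.0978 0.0577 0.006 -0.698 0.019;0.0555 -0.0978 0.0577 0.006 -0.698 0.019;0.0555 -0.0978 0.0577 0.006 -0.698 0.019;0.0555 -0.0978 0.0577 0.006 -0.698 0.019' 0.06 25;python3 -c "
from h import *
plan((.585,.082,.029),-4.5,-40)
c=arm.capture('scene');save(c,'s4.png',(150,160,370,340),3.6)"
```

```text
clock: 7.08
tool_pos: [0.5826, 0.1207, 0.0805]
tool_rot: [1.897, 1.754, -0.687]
ft_force: [0.9, 0.1, 0.3]
opening: 0.0572
grip_force: 0.0
shift [0.0035 0.0053 0.083 ] rot [ 0.001 -0.002 -0.   ] rows 1.3
```

View pics/s4.png

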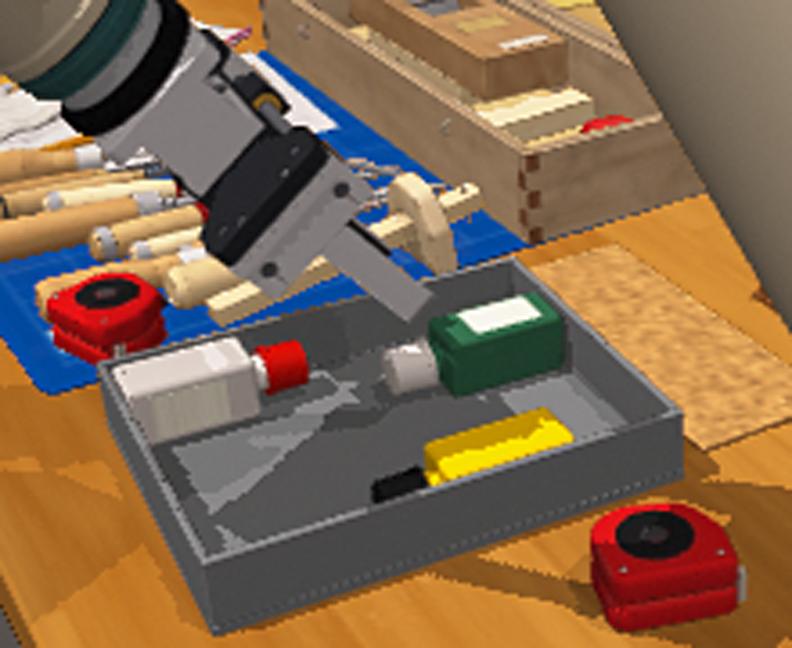

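The tilted gripper is lined up on the cap side of green. I advance, watch the force, and close.

```bash
python3 -m jog '0.0035 0.003 0.03 0 0 0;0.0035 0.004 0.06 0 0 0;0.0035 0.004 0.083 0 0 0;0.0035 0.004 0.083 0 0 0'|grep -E 'pos|force'; python3 -m jog '0 0 0 0 0 0;0 0 0 0 0 0;0 0 0 0 0 0;0 0 0 0 0 0;0 0 0 0 0 0' 0 25; python3 -c "
from h import *
plan((.585,.10,.12),-4.5,-40)"
```

```text
tool_pos: [0.5821, 0.068, 0.0147]
ft_force: [-0.0, 0.2, 0.5]
grip_force: 0.0
clock: 8.25
tool_pos: [0.584, 0.0711, 0.015]
tool_rot: [1.894, 1.753, -0.686]
ft_force: [2.6, 1.6, 6.3]
opening: 0.036
grip_force: 24.9
shift [-0.0453 -0.001  -0.0802] rot [ 0.004 -0.    -0.   ] rows 1.5
```

```bash
python3 -m jog '-0.0453 -0.001 -0.0802 0 0 0;-0.0453 -0.001 -0.0802 0 0 0;-0.06 -0.001 -0.11 0 0 0;-0.06 -0.001 -0.11 0 0 0;-0.06 -0.001 -0.11 0 0 0'|grep -E 'pos|force|open'; python3 -c "
from h import *
c=arm.capture('scene')
print(ray(c,150+530/3.6,160+242/3.6,0),ray(c,150+527/3.6,160+155/3.6,.06),ray(c,150+260/3.6,160+10/3.6,.08))
plan((.625,-.036,.14),-1,50)"
```

```text
tool_pos: [0.5826, 0.0952, 0.1351]
ft_force: [-0.0, 1.1, -1.3]
opening: 0.036
grip_force: 24.9
[ 7.19830170e-01 -3.80021607e-02 -5.55111512e-17] [ 0.72562243 -0.04168461  0.06      ] [1.04142701 0.01298556 0.08      ]
shift [-0.082   0.0517  0.0778] rot [ 0.003  1.571 -0.067] rows 8.4
```

```bash
python3 -m jog '-0.03 0.02 -0.02 0.003 1.571 -0.067;-0.05 0.04 0.0 0.003 1.571 -0.067;-0.082 0.04 0.03 0.003 1.571 -0.067;-0.082 0.042 0.05 0.003 1.571 -0.067;-0.082 0.042 0.0778 0.003 1.571 -0.067;-0.082 0.042 0.0778 0.003 1.571 -0.067;-0.082 0.042 0.0778 0.003 1.571 -0.067;-0.082 0.042 0.0778 0.003 1.571 -0.067;-0.082 0.042 0.0778 0.003 1.571 -0.067;-0.082 0.042 0.0778 0.003 1.571 -0.067;-0.082 0.042 0.0778 0.003 1.571 -0.067;-0.082 0.042 0.0778 0.003 1.571 -0.067'; python3 -c "
from h import *
plan((.615,-.036,.075),-1,50)
print(arm.get_state()['qpos'])
c=arm.capture('scene');save(c,'s5.png',(150,130,400,340),3)"
```

```text
clock: 10.42
tool_pos: [0.6168, -0.0195, 0.1306]
tool_rot: [-1.717, -1.694, -0.805]
ft_force: [0.3, -0.3, -0.9]
opening: 0.0359
grip_force: 24.9
shift [-0.0532 -0.0018  0.0419] rot [0.002 0.001 0.005] rows 1.1
[-0.58124857  0.60629929  1.51747256  0.70501211  1.58001124 -0.77260282]
```

View pics/s5.png

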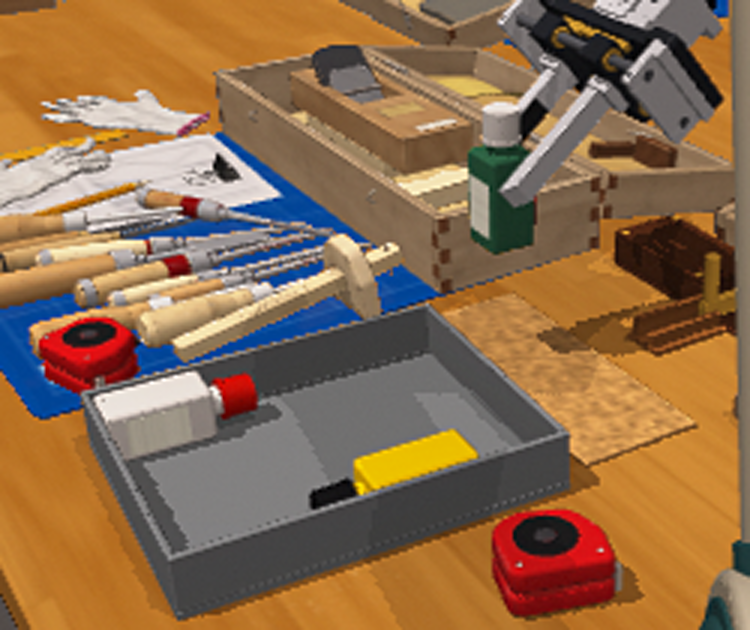

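Green is upright in the grip. I lower it gently onto the mat.

```bash
python3 -m jog '-0.0532 -0.0018 0.0419 0 0 0;-0.0532 -0.0018 0.0419 0 0 0;-0.0532 -0.0018 0.0419 0 0 0'|grep -E 'pos|ft'; python3 -m jog '-0.0046 0 0.0039 0 0 0;-0.0077 0 0.0064 0 0 0;-0.0077 0 0.0064 0 0 0'|grep -E 'pos|ft';python3 -m jog '-0.0015 0 0.0013 0 0 0;-0.0023 0 0.0019 0 0 0;-0.0023 0 0.0019 0 0 0'|grep -E 'pos|ft'
```

```text
tool_pos: [0.6156, -0.0218, 0.0635]
ft_force: [0.0, -0.4, -1.5]
tool_pos: [0.6153, -0.0226, 0.0525]
ft_force: [0.6, 0.6, -0.2]
tool_pos: [0.6152, -0.0225, 0.0491]
ft_force: [0.0, 0.0, -0.9]
```

```bash
python3 -m jog '-0.0008 0 0.0006 0 0 0;-0.0015 0 0.0013 0 0 0;-0.0015 0 0.0013 0 0 0'|grep -E 'pos|ft';python3 -m jog '-0.0008 0 0.0006 0 0 0;-0.0011 0 0.001 0 0 0;-0.0011 0 0.001 0 0 0'|grep -E 'pos|ft'
```

```text
tool_pos: [0.6152, -0.0225, 0.0471]
ft_force: [-0.3, 0.2, -0.8]
tool_pos: [0.6154, -0.0225, 0.0466]
ft_force: [-1.2, -3.1, 5.3]
```

```bash
python3 -m jog '0 0 0 0 0 0;0 0 0 0 0 0;0 0 0 0 0 0;0 0 -0.02 0 0 0;0 0 -0.06 0 0 0;0 0 -0.12 0 0 0;0 0 -0.16 0 0 0;0 0 -0.16 0 0 0' 0.054|grep -E 'pos|ft|open';  python3 -c "
from h import *
plan((.632,.226,.10),-3.3,0,tcp=True)
c=arm.capture('scene')
for r in arm.recognise('bottle_c',c): print(r)"
```

```text
tool_pos: [0.6139, -0.1489, 0.1505]
ft_force: [-0.5, -0.8, -0.4]
opening: 0.0538
shift [0.2036 0.01   0.3192] rot [-0.008 -0.869  0.038] rows 6.1
{'bbox': [179.7, 254.6, 236.0, 285.0], 'p': 0.89}
{'bbox': [252.3, 273.2, 310.9, 302.9], 'p': 0.75}
```

```bash
python3 -m jog '0.048 0 -0.04 0 0 0;0.077 0 -0.064 0 0 0;0.09 0 -0.06 0 -0.3 0;0.257 0.01 0.274 -0.008 -0.869 0.038;0.257 0.01 0.274 -0.008 -0.869 0.038;0.257 0.01 0.274 -0.008 -0.869 0.038;0.257 0.01 0.274 -0.008 -0.869 0.038;0.257 0.01 0.274 -0.008 -0.869 0.038;0.257 0.01 0.274 -0.008 -0.869 0.038;0.257 0.01 0.274 -0.008 -0.869 0.038;0.257 0.01 0.274 -0.008 -0.869 0.038' 0 5|grep -E 'pos|ft|open';  python3 -c "
from h import *
plan((.632,.226,.045),-3.3,0,tcp=True)
c=arm.capture('scene');save(c,'s6.png',(170,190,400,340),3.4)
for r in arm.recognise('bottle_c',c): print(r)"
```

```text
tool_pos: [0.6277, 0.2301, 0.1683]
ft_force: [0.7, 0.1, 0.0]
opening: 0.0002
shift [-0.0042  0.0055  0.1232] rot [-0.008 -0.003  0.006] rows 2.0
{'bbox': [253.8, 273.2, 310.9, 299.8], 'p': 0.93}
{'bbox': [184.0, 255.5, 231.6, 282.8], 'p': 0.67}
```

View pics/s6.png

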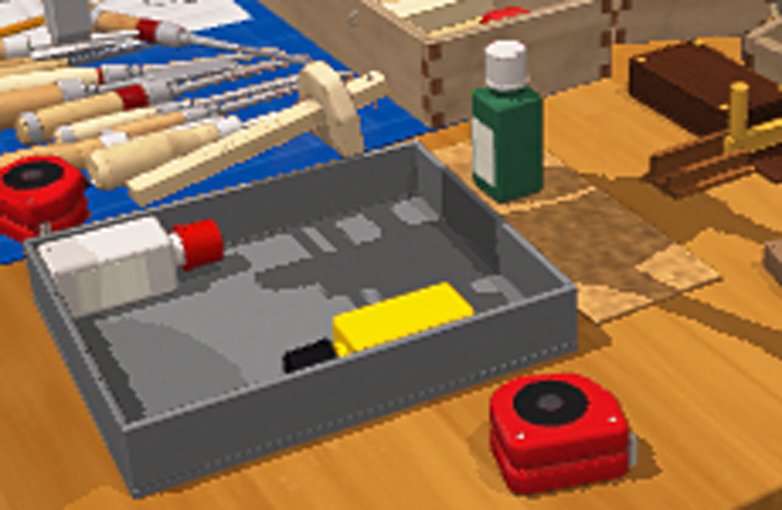

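Green stands on the mat at (507,120), and white is still in its corner. I press white and drag it.

```bash
python3 -m jog '-0.004 0.0055 0.06 -0.008 -0.003 0.006;-0.004 0.0055 0.11 -0.008 -0.003 0.006;-0.004 0.0055 0.122 -0.008 -0.003 0.006;-0.004 0.0055 0.124 -0.008 -0.003 0.006;-0.004 0.0055 0.126 -0.008 -0.003 0.006;-0.004 0.0055 0.126 -0.008 -0.003 0.006'|grep -E 'pos|ft'; python3 -m jog '0 0 0.001 0 0 0;0 0 0.0025 0 0 0;0 0 0.0025 0 0 0'|grep -E 'pos|ft'
```

```text
tool_pos: [0.6351, 0.2263, 0.0455]
ft_force: [-0.0, -0.5, 0.4]
tool_pos: [0.634, 0.2262, 0.0413]
ft_force: [-0.1, -0.3, 2.9]
```

```bash
python3 -m jog '0 0 0.001 0 0 0;0 0 0.0022 0 0 0;0 0 0.0022 0 0 0'|grep -E 'pos|ft';python3 -m jog '0 -0.002 0.001 0 0 0;0 -0.006 0.001 0 0 0;0 -0.010 0.001 0 0 0;0 -0.014 0.001 0 0 0;0 -0.018 0.001 0 0 0;0 -0.022 0.001 0 0 0;0 -0.026 0.001 0 0 0;0 -0.03 0.001 0 0 0;0 -0.034 0.001 0 0 0;0 -0.038 0.001 0 0 0;0 -0.044 0.001 0 0 0;0 -0.044 0.001 0 0 0'|grep -E 'pos|ft'; python3 -m jog '0 0 -0.02 0 0 0;0 0.0 -0.06 0 0 0;0 0.0 -0.1 0 0 0;0 0.06 -0.12 0 0 0' |grep pos
python3 -c "
from h import *
c=arm.capture('scene');save(c,'s7.png',(170,220,350,340),4.4)
for r in arm.recognise('bottle_c',c): print(r)"
```

```text
tool_pos: [0.6341, 0.2262, 0.0412]
ft_force: [-3.0, -1.1, 10.8]
tool_pos: [0.5895, 0.2289, 0.0384]
ft_force: [-0.5, 0.3, 1.7]
tool_pos: [0.6469, 0.2258, 0.1603]
{'bbox': [308.0, 198.1, 328.8, 249.9], 'p': 0.96}
{'bbox': [184.4, 260.9, 241.5, 291.8], 'p': 0.78}
{'bbox': [254.2, 272.8, 310.7, 301.4], 'p': 0.61}
```

View pics/s7.png

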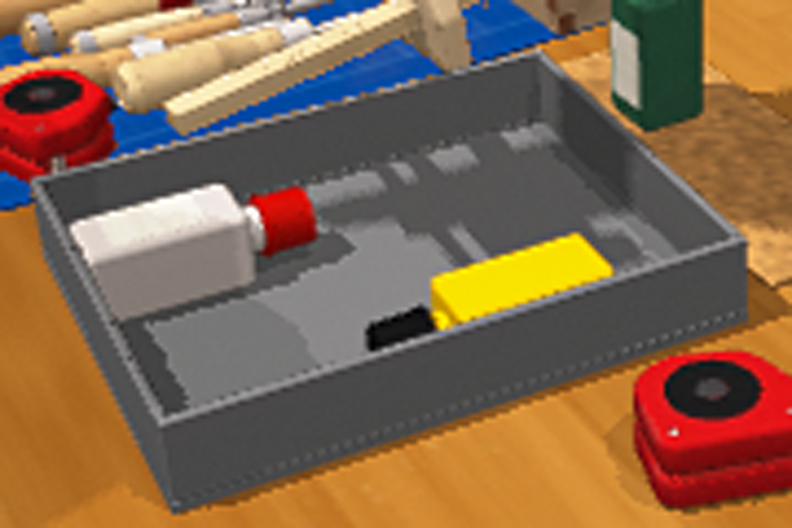

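White is free, with its top face at about (72–252, 185–262). I localise it.

```bash
python3 -c "
from h import *
c=arm.capture('scene')
sq(c,[(103,262),(252,218),(222,185),(72,225)],(170,220),4.4)
plan((.595,.205-.055,.093),-3.8,40)
"
```

```text
[[0.5745, 0.2603], [0.5721, 0.1965], [0.6046, 0.197], [0.6093, 0.2619]] mean [0.5901 0.2289]
dir -93.2
shift [-0.066  -0.0528  0.0788] rot [0.004 0.696 0.007] rows 3.7
```

```bash
python3 -m jog '-0.06 -0.055 0.03 0 0.3 0;-0.06 -0.055 0.06 0.004 0.696 0.007;-0.06 -0.055 0.0788 0.004 0.696 0.007;-0.06 -0.055 0.0788 0.004 0.696 0.007;-0.06 -0.055 0.0788 0.004 0.696 0.007;-0.06 -0.055 0.0788 0.004 0.696 0.007' 0.06 25|grep -E 'pos|ft|open';python3 -c "
from h import *
plan((.592,.208,.029),-3.3,40)"
```

```text
tool_pos: [0.5902, 0.169, 0.0787]
ft_force: [0.2, -0.3, -0.2]
opening: 0.0568
shift [-0.0018 -0.0006  0.0819] rot [ 0.002  0.002 -0.008] rows 1.3
```

```bash
python3 -m jog '-0.0018 0 0.03 0 0 0;-0.0018 0 0.06 0 0 -0.008;-0.0018 0 0.082 0 0 -0.008;-0.0018 0 0.082 0 0 -0.008'|grep -E 'pos|force'; python3 -m jog '0 0 0 0 0 0;0 0 0 0 0 0;0 0 0 0 0 0;0 0 0 0 0 0;0 0 0 0 0 0' 0 25; python3 -c "
from h import *
plan((.585,.15,.15),-3.3,40)
plan((.545,-.036,.17),-1,-50)"
```

```text
tool_pos: [0.5924, 0.2218, 0.0142]
ft_force: [-0.6, -0.4, 0.2]
grip_force: 0.0
clock: 20.45
tool_pos: [0.5948, 0.2191, 0.0154]
tool_rot: [-1.878, -1.771, -0.687]
ft_force: [0.8, -3.7, 6.7]
opening: 0.0363
grip_force: 24.8
shift [ 0.0332 -0.0052 -0.129 ] rot [0.005 0.001 0.001] rows 2.1
shift [-0.1169 -0.0332 -0.284 ] rot [ 0.    -1.57  -0.048] rows 8.4
```

```bash
python3 -m jog '0.02 0 -0.05 0 0 0;0.033 -0.005 -0.1 0 0 0;0.0332 -0.0052 -0.14 0 0 0;-0.02 -0.033 -0.2 0 -1.57 -0.048;-0.1169 -0.0332 -0.284 0 -1.57 -0.048;-0.1169 -0.0332 -0.284 0 -1.57 -0.048;-0.1169 -0.0332 -0.284 0 -1.57 -0.048;-0.1169 -0.0332 -0.284 0 -1.57 -0.048;-0.1169 -0.0332 -0.284 0 -1.57 -0.048;-0.1169 -0.0332 -0.284 0 -1.57 -0.048;-0.1169 -0.0332 -0.284 0 -1.57 -0.048;-0.1169 -0.0332 -0.284 0 -1.57 -0.048'|grep -E 'pos|force|open'; python3 -m jog '0 0 0 0 0 0;0 0 0 0 0 0;0 0 0 0 0 0'|grep -E 'pos|force|open'; python3 -c "
from h import *
plan((.545,-.036,.075),-1,-50)
c=arm.capture('scene');save(c,'s8.png',(170,140,400,320),3.2)"
```

```text
tool_pos: [0.5432, -0.0481, 0.155]
ft_force: [-0.0, -0.4, -0.9]
opening: 0.0366
grip_force: 24.7
tool_pos: [0.5443, -0.0507, 0.158]
ft_force: [-0.4, 0.6, -0.6]
opening: 0.0362
grip_force: 24.7
shift [0.073  0.0005 0.061 ] rot [-0.    -0.001  0.   ] rows 1.5
```

View pics/s8.png

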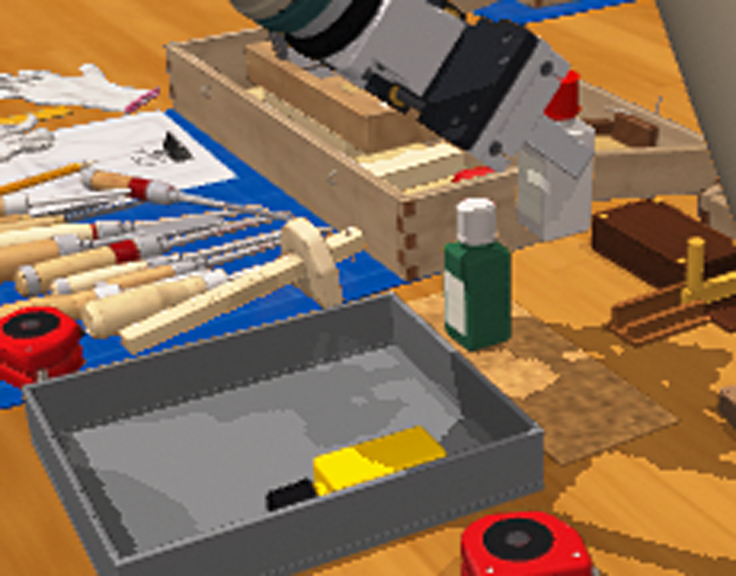

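White is held upright, clear of green at (480,270). I lower it.

```bash
python3 -m jog '0.04 0 0.033 0 0 0;0.073 0 0.061 0 0 0;0.073 0 0.061 0 0 0;0.073 0 0.061 0 0 0;0.073 0 0.061 0 0 0'|grep -E 'pos|ft'; python3 -m jog '0.0046 0 0.0039 0 0 0;0.0077 0 0.0064 0 0 0;0.0077 0 0.0064 0 0 0'|grep -E 'pos|ft';python3 -m jog '0.0015 0 0.0013 0 0 0;0.0023 0 0.0019 0 0 0;0.0023 0 0.0019 0 0 0'|grep -E 'pos|ft'
```

```text
tool_pos: [0.5452, -0.0496, 0.064]
ft_force: [-0.3, 0.0, -1.8]
tool_pos: [0.544, -0.0496, 0.0519]
ft_force: [0.5, -0.3, -1.5]
tool_pos: [0.5453, -0.0497, 0.0508]
ft_force: [0.8, 2.9, 7.4]
```

```bash
python3 -m jog '0 0 0 0 0 0;0 0 0 0 0 0;0 0 0 0 0 0;0 0 -0.02 0 0 0;0 0 -0.06 0 0 0;0 0 -0.12 0 0 0;0 0 -0.18 0 0 0;0 0 -0.18 0 0 0' 0.054|grep -E 'pos|ft|open';  python3 -c "
from h import *
plan((.474,.123,.15),-3.3,0,tcp=True)"
```

```text
tool_pos: [0.5484, 0.0927, 0.1676]
ft_force: [0.2, -0.9, -1.1]
opening: 0.0538
shift [ 0.0322 -0.0749 -0.0114] rot [0.025 0.868 0.041] rows 4.6
```

```bash
python3 -m jog '0.0322 -0.0749 -0.0114 0.025 0.868 0.041;0.0322 -0.0749 -0.0114 0.025 0.868 0.041;0.0322 -0.0749 -0.0114 0.025 0.868 0.041;0.0322 -0.0749 -0.0114 0.025 0.868 0.041;0.0322 -0.0749 -0.0114 0.025 0.868 0.041;0.0322 -0.0749 -0.0114 0.025 0.868 0.041;0.0322 -0.0749 -0.0114 0.025 0.868 0.041' 0 5|grep -E 'pos|ft|open';  python3 -c "
from h import *
plan((.474,.123,.044),-3.3,0,tcp=True)
c=arm.capture('scene');save(c,'s9.png',(170,190,400,340),3.4)
for r in arm.recognise('bottle_c',c): print(r)"
```

```text
tool_pos: [0.4713, 0.1188, 0.1469]
ft_force: [0.2, 0.3, 0.6]
opening: 0.0006
shift [0.005  0.0033 0.1029] rot [-0.008  0.006 -0.005] rows 1.6
{'bbox': [256.2, 273.5, 308.4, 299.6], 'p': 0.91}
{'bbox': [332.3, 210.0, 352.8, 260.8], 'p': 0.67}
{'bbox': [307.8, 200.2, 328.8, 249.9], 'p': 0.67}
```

View pics/s9.png

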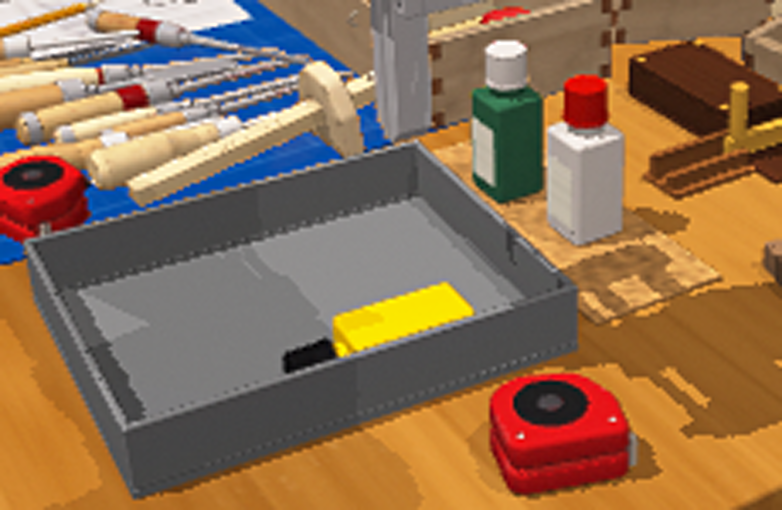

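Both bottles stand upright (green 507,120; white 585,160), and yellow has not moved. I press yellow and drag it towards +x.

```bash
python3 -m jog '0.004 0.002 0.05 -0.008 0.006 -0.005;0.004 0.002 0.09 -0.008 0.006 -0.005;0.004 0.002 0.103 -0.008 0.006 -0.005;0.004 0.002 0.106 -0.008 0.006 -0.005;0.004 0.002 0.106 -0.008 0.006 -0.005'|grep -E 'pos|ft'; python3 -m jog '0 0 0.001 0 0 0;0 0 0.002 0 0 0;0 0 0.002 0 0 0'|grep -E 'pos|ft'
```

```text
tool_pos: [0.474, 0.1231, 0.042]
ft_force: [-0.1, -0.2, -0.4]
tool_pos: [0.4747, 0.1228, 0.0412]
ft_force: [-1.5, 0.5, 9.9]
```

```bash
python3 -m jog '0 0 0.001 0 0 0;0 0 0.002 0 0 0;0 0 0.002 0 0 0'|grep -E 'pos|ft'
```

```text
tool_pos: [0.4748, 0.1228, 0.0411]
ft_force: [-4.9, 0.9, 24.3]
```

```bash
python3 -m jog '0 0.002 -0.001 0 0 0;0 0.006 -0.001 0 0 0;0 0.010 -0.001 0 0 0;0 0.014 -0.001 0 0 0;0 0.018 -0.001 0 0 0;0 0.022 -0.001 0 0 0;0 0.026 -0.001 0 0 0;0 0.03 -0.001 0 0 0;0 0.034 -0.001 0 0 0;0 0.038 -0.001 0 0 0;0 0.044 -0.001 0 0 0;0 0.044 -0.001 0 0 0'|grep -E 'pos|ft'; python3 -m jog '0 0 -0.02 0 0 0;0 0.0 -0.06 0 0 0;0 0.0 -0.1 0 0 0;0 0.04 -0.12 0 0 0;0 0.04 -0.12 0 0 0' |grep pos
python3 -c "
from h import *
c=arm.capture('scene');save(c,'s10.png',(170,220,350,340),4.4)
hsv=cv2.cvtColor(c['img'],cv2.COLOR_RGB2HSV)
m=cv2.inRange(hsv,(22,150,200),(34,255,255));m[:220]=0;m[:,:170]=0;m[:,350:]=0;m[340:]=0
k=max(cv2.findContours(m,0,2)[0],key=cv2.contourArea);print(cv2.boxPoints(cv2.minAreaRect(k)).tolist(),cv2.approxPolyDP(k,3,True)[:,0].tolist())"
```

```text
tool_pos: [0.5133, 0.1205, 0.0407]
ft_force: [-10.2, 1.7, 22.0]
tool_pos: [0.5614, 0.1174, 0.161]
[[265.97235107421875, 283.05194091796875], [305.2872314453125, 271.0865478515625], [308.69036865234375, 282.2681884765625], [269.37548828125, 294.23358154296875]] [[308, 280], [301, 273], [268, 283], [269, 293]]
```

View pics/s10.png

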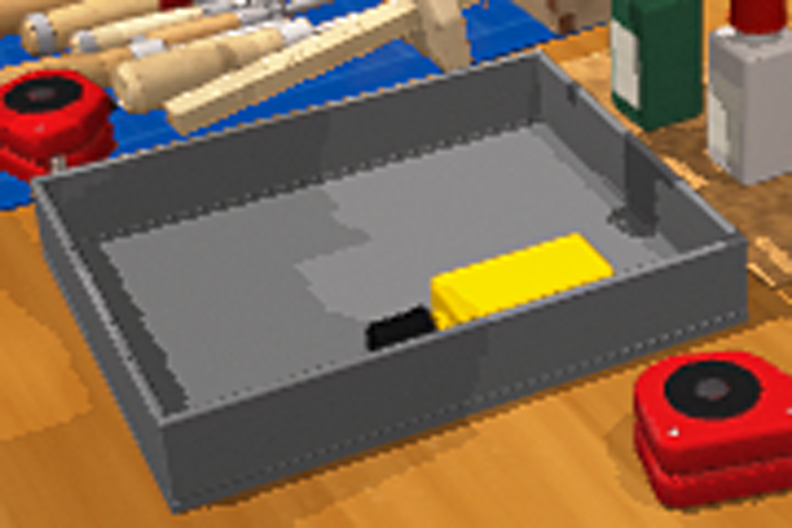

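```bash
python3 -c "
from h import *
c=arm.capture('scene')
sq(c,[(432,283),(580,235),(612,270)]+[(464,318)],(170,220),4.4)
plan((.476,.123,.044),-3.3,0,tcp=True)
s=arm.get_state();print(s['ft_force'],s['clock'])
"
```

```text
[[0.486, 0.1552], [0.4834, 0.0879], [0.4539, 0.0904], [0.4574, 0.1558]] mean [0.4702 0.1223]
dir -92.7
shift [ 0.0009 -0.081   0.1144] rot [ 0.    -0.001  0.001] rows 2.2
[-0.01898094  0.82862883 -1.14144941] 29.325
```

The wide fingertips were probably resting on the bin rim, so they slipped over the bottle. I retry with the press nearer the free edge.

```bash
python3 -m jog '0 -0.04 0.05 0 0 0;0.001 -0.068 0.09 0 0 0;0.001 -0.068 0.113 0 0 0;0.001 -0.068 0.115 0 0 0;0.001 -0.068 0.115 0 0 0'|grep -E 'pos|ft'; python3 -m jog '0 0 0.001 0 0 0;0 0 0.003 0 0 0;0 0 0.003 0 0 0'|grep -E 'pos|ft'; python3 -m jog '0 0 0.001 0 0 0;0 0 0.0015 0 0 0;0 0 0.0015 0 0 0'|grep -E 'pos|ft'
```

```text
tool_pos: [0.4874, 0.1223, 0.0427]
ft_force: [-0.2, 0.8, 0.4]
tool_pos: [0.4897, 0.1224, 0.0413]
ft_force: [-1.7, -0.9, 6.5]
tool_pos: [0.4905, 0.1224, 0.0413]
ft_force: [-3.2, -0.5, 15.5]
```

```bash
python3 -m jog '0 0.002 0 0 0 0;0 0.006 0 0 0 0;0 0.010 0 0 0 0;0 0.014 0 0 0 0;0 0.018 0 0 0 0'|grep -E 'pos|ft';python3 -m jog '0 0.004 0 0 0 0;0 0.008 0 0 0 0;0 0.012 0 0 0 0;0 0.016 0 0 0 0;0 0.02 0 0 0 0;0 0.024 0 0 0 0;0 0.028 0 0 0 0;0 0.028 0 0 0 0'|grep -E 'pos|ft'; python3 -m jog '0 0 -0.02 0 0 0;0 0.0 -0.06 0 0 0;0 0.0 -0.1 0 0 0;0 0.04 -0.12 0 0 0;0 0.04 -0.12 0 0 0' |grep pos
python3 -c "
from h import *
c=arm.capture('scene');save(c,'s11.png',(170,220,350,340),4.4)
hsv=cv2.cvtColor(c['img'],cv2.COLOR_RGB2HSV)
m=cv2.inRange(hsv,(22,150,100),(34,255,255));m[:220]=0;m[:,:170]=0;m[:,350:]=0;m[340:]=0
k=max(cv2.findContours(m,0,2)[0],key=cv2.contourArea);a=(cv2.approxPolyDP(k,2,True)[:,0]-[170,220])*4.4;print(a.tolist())"
```

```text
tool_pos: [0.5101, 0.1212, 0.0405]
ft_force: [1.2, -0.2, 4.7]
tool_pos: [0.5358, 0.1197, 0.039]
ft_force: [0.0, -0.3, 1.3]
tool_pos: [0.5787, 0.1172, 0.1611]
[[611.6, 268.40000000000003], [576.4000000000001, 233.20000000000002], [431.20000000000005, 277.20000000000005], [431.20000000000005, 316.8], [444.40000000000003, 325.6]]
```

Yellow slipped again. I turn the tool 90° so the narrow 16 mm finger width lies across the bottle and stays clear of the rim, then press harder at its centre.

```bash
python3 -c "
from h import *
plan((.475,.121,.06),86.7,0,tcp=True);print(arm.get_state()['qpos'])"
```

```text
shift [-0.0022 -0.1012  0.0993] rot [ 3.000e-03  1.000e-03 -1.571e+00] rows 8.4
[8.18770718e-02 3.22058996e-01 1.55433682e+00 9.68624370e-04
 1.26288033e+00 1.38888094e-01]
```

```bash
python3 -m jog '0 -0.05 0.02 0 0 -1.571;-0.0022 -0.1012 0.06 0 0 -1.571;-0.0022 -0.1012 0.0993 0 0 -1.571;-0.0022 -0.1012 0.0993 0 0 -1.571;-0.0022 -0.1012 0.0993 0 0 -1.571;-0.0022 -0.1012 0.0993 0 0 -1.571;-0.0022 -0.1012 0.0993 0 0 -1.571;-0.0022 -0.1012 0.0993 0 0 -1.571;-0.0022 -0.1012 0.0993 0 0 -1.571;-0.0022 -0.1012 0.0993 0 0 -1.571'|grep -E 'pos|ft'; python3 -m jog '0 0 0.01 0 0 0;0 0 0.015 0 0 0;0 0 0.018 0 0 0;0 0 0.018 0 0 0'|grep -E 'pos|ft'; python3 -m jog '0 0 0.001 0 0 0;0 0 0.002 0 0 0;0 0 0.003 0 0 0;0 0 0.003 0 0 0'|grep -E 'pos|ft'
```

```text
tool_pos: [0.4722, 0.1209, 0.0589]
ft_force: [-0.4, 0.4, -0.3]
tool_pos: [0.4741, 0.121, 0.0415]
ft_force: [-0.8, -0.5, 0.4]
tool_pos: [0.4743, 0.121, 0.0411]
ft_force: [-5.2, -1.8, 20.2]
```

```bash
python3 -m jog '-0.001 0 0.001 0 0 0;-0.004 0 0.001 0 0 0;-0.007 0 0.001 0 0 0;-0.010 0 0.001 0 0 0'|grep -E 'pos|ft';python3 -c "
from h import *
c=arm.capture('scene');save(c,'s12.png',(170,190,400,340),3.4)
hsv=cv2.cvtColor(c['img'],cv2.COLOR_RGB2HSV)
m=cv2.inRange(hsv,(22,150,100),(34,255,255));m[:220]=0;m[:,:170]=0;m[:,350:]=0;m[340:]=0
k=max(cv2.findContours(m,0,2)[0],key=cv2.contourArea);a=(cv2.approxPolyDP(k,2,True)[:,0]-[170,220])*4.4;print(a.tolist())"
```

```text
tool_pos: [0.475, 0.121, 0.041]
ft_force: [-23.3, 1.5, 47.4]
[[611.6, 268.40000000000003], [567.6, 233.20000000000002], [541.2, 286.0], [506.00000000000006, 277.20000000000005], [492.80000000000007, 259.6], [435.6, 272.8], [431.20000000000005, 316.8], [444.40000000000003, 325.6]]
```

```bash
python3 -m jog '-0.002 0 -0.002 0 0 0;-0.004 0 -0.003 0 0 0;-0.006 0 -0.003 0 0 0'|grep -E 'pos|ft'; python3 -m jog '-0.003 0 0 0 0 0;-0.006 0 0 0 0 0;-0.009 0 0 0 0 0;-0.012 0 0 0 0 0'|grep -E 'pos|ft'
```

```text
tool_pos: [0.478, 0.1207, 0.0425]
ft_force: [-24.3, 3.0, 39.6]
tool_pos: [0.4914, 0.1199, 0.0471]
ft_force: [-23.0, -2.9, 76.6]
```

The bottle is starting to roll, so I ease the height while carrying on.

```bash
python3 -m jog '-0.001 0 -0.004 0 0 0;-0.003 0 -0.007 0 0 0;-0.005 0 -0.008 0 0 0'|grep -E 'pos|ft'; python3 -m jog '-0.003 0 0 0 0 0;-0.006 0 0 0 0 0;-0.009 0 0.000 0 0 0'|grep -E 'pos|ft'
```

```text
tool_pos: [0.5071, 0.1191, 0.0486]
ft_force: [0.2, -0.4, -0.1]
tool_pos: [0.5161, 0.1186, 0.0481]
ft_force: [-0.4, -0.0, 0.1]
```

```bash
python3 -m jog '0 0 -0.06 0 0 0;-0.03 0.0 -0.1 0 0 0;-0.05 0.0 -0.1 0 0 0' |grep pos
python3 -c "
from h import *
c=arm.capture('scene');save(c,'s13.png',(170,190,400,340),3.4)
hsv=cv2.cvtColor(c['img'],cv2.COLOR_RGB2HSV)
m=cv2.inRange(hsv,(22,150,100),(34,255,255));m[:220]=0;m[:,:170]=0;m[:,350:]=0;m[340:]=0
k=max(cv2.findContours(m,0,2)[0],key=cv2.contourArea);a=(cv2.approxPolyDP(k,2,True)[:,0]-[170,220])*4.4;print(a.tolist())
m=cv2.inRange(hsv,(22,150,200),(34,255,255));m[:220]=0;m[:,:170]=0;m[:,350:]=0;m[340:]=0
k=max(cv2.findContours(m,0,2)[0],key=cv2.contourArea);a=(cv2.approxPolyDP(k,2,True)[:,0]-[170,220])*4.4;print(a.tolist())"
```

```text
tool_pos: [0.5697, 0.1159, 0.1527]
[[611.6, 268.40000000000003], [580.8000000000001, 237.60000000000002], [435.6, 277.20000000000005], [431.20000000000005, 312.40000000000003], [444.40000000000003, 325.6]]
[[607.2, 268.40000000000003], [580.8000000000001, 237.60000000000002], [435.6, 277.20000000000005], [448.8, 308.0], [431.20000000000005, 312.40000000000003], [440.00000000000006, 325.6]]
```

Yellow tilted but fell back. Next I press near the free edge and follow the arc of the roll: trailing tip corner 10 mm from the pivot edge, radius 37 mm.

```bash
python3 -c "
from h import *
plan((.488,.121,.044),86.7,0,tcp=True)"
```

```text
shift [0.0844 0.0005 0.1059] rot [0.002 0.009 0.   ] rows 2.2
```

```bash
python3 -m jog '0.05 0 0.05 0 0 0;0.0844 0 0.09 0 0 0;0.0844 0 0.104 0 0 0;0.0844 0 0.106 0 0 0;0.0844 0 0.106 0 0 0'|grep -E 'pos|ft'; python3 -m jog '0 0 0.002 0 0 0;0 0 0.004 0 0 0;0 0 0.005 0 0 0;0 0 0.005 0 0 0'|grep -E 'pos|ft'
```

```text
tool_pos: [0.4757, 0.12, 0.0428]
ft_force: [-10.6, -1.4, 16.6]
tool_pos: [0.4731, 0.1201, 0.041]
ft_force: [-23.0, -2.0, 44.3]
```

```bash
python3 -m jog '0 0 -0.01 0 0 0;0 0 -0.02 0 0 0;0 0 -0.02 0 0 0;0 0 -0.02 0 0 0'|grep -E 'pos|ft'; python3 -c "
from h import *
plan((.490,.121,.043),86.7,0,tcp=True)
c=arm.capture('scene');hsv=cv2.cvtColor(c['img'],cv2.COLOR_RGB2HSV)
m=cv2.inRange(hsv,(22,150,100),(34,255,255));m[:220]=0;m[:,:170]=0;m[:,350:]=0;m[340:]=0
k=max(cv2.findContours(m,0,2)[0],key=cv2.contourArea);a=(cv2.approxPolyDP(k,2,True)[:,0]-[170,220])*4.4;print(a.tolist())"
```

```text
tool_pos: [0.4819, 0.1205, 0.0572]
ft_force: [0.2, 0.3, -0.0]
shift [-0.0081  0.0009  0.0142] rot [0.001 0.001 0.001] rows 0.3
[[611.6, 268.40000000000003], [580.8000000000001, 237.60000000000002], [435.6, 277.20000000000005], [431.20000000000005, 312.40000000000003], [444.40000000000003, 325.6]]
```

```bash
python3 -m jog '-0.008 0.001 0.005 0 0 0;-0.008 0.001 0.014 0 0 0;-0.008 0.001 0.014 0 0 0;-0.008 0.001 0.014 0 0 0'|grep -E 'pos|ft'; python3 -m jog '0 0 0.002 0 0 0;0 0 0.004 0 0 0;0 0 0.004 0 0 0'|grep -E 'pos|ft'; python3 -m jog '-0.003 0 0.0 0 0 0;-0.006 0 -0.001 0 0 0;-0.010 0 -0.001 0 0 0;-0.013 0 -0.001 0 0 0'|grep -E 'pos|ft'
```

```text
tool_pos: [0.4895, 0.1211, 0.0433]
ft_force: [-0.6, -0.4, -0.6]
tool_pos: [0.4902, 0.1212, 0.0412]
ft_force: [-2.4, -0.0, 10.6]
tool_pos: [0.5049, 0.1203, 0.0427]
ft_force: [0.0, -0.4, 8.9]
```

```bash
python3 -m jog '-0.004 0 0.001 0 0 0;-0.008 0 0.003 0 0 0;-0.012 0 0.005 0 0 0'|grep -E 'pos|ft'; python3 -m jog '-0.004 0 0.002 0 0 0;-0.008 0 0.005 0 0 0;-0.012 0 0.01 0 0 0;-0.018 0 0.013 0 0 0;-0.022 0 0.013 0 0 0'|grep -E 'pos|ft'; python3 -c "
from h import *
c=arm.capture('scene');hsv=cv2.cvtColor(c['img'],cv2.COLOR_RGB2HSV)
save(c,'s14.png',(170,190,400,340),3.4)
m=cv2.inRange(hsv,(22,150,100),(34,255,255));m[:220]=0;m[:,:170]=0;m[:,350:]=0;m[340:]=0
k=max(cv2.findContours(m,0,2)[0],key=cv2.contourArea);a=(cv2.approxPolyDP(k,2,True)[:,0]-[170,220])*4.4;print(a.tolist())"
```

```text
tool_pos: [0.5203, 0.1196, 0.0385]
ft_force: [3.6, -1.3, 8.6]
tool_pos: [0.536, 0.1184, 0.0218]
ft_force: [0.1, -0.3, 0.5]
[[585.2, 242.00000000000003], [541.2, 206.8], [528.0, 211.20000000000002], [558.8000000000001, 242.00000000000003], [466.40000000000003, 268.40000000000003], [444.40000000000003, 237.60000000000002], [409.20000000000005, 246.40000000000003], [418.00000000000006, 325.6], [585.2, 277.20000000000005]]
```

It rolled. I lift clear and localise yellow.

```bash
python3 -m jog '-0.002 0 -0.03 0 0 0;-0.002 0 -0.08 0 0 0;-0.03 0.0 -0.12 0 0 0;-0.03 0 -0.14 0 0 0;-0.03 0 -0.14 0 0 0' |grep pos
python3 -c "
from h import *
c=arm.capture('scene');hsv=cv2.cvtColor(c['img'],cv2.COLOR_RGB2HSV);save(c,'s15.png',(170,190,400,340),3.4)
for lo in (100,215):
  m=cv2.inRange(hsv,(22,150,lo),(34,255,255));m[:220]=0;m[:,:170]=0;m[:,350:]=0;m[340:]=0
  k=max(cv2.findContours(m,0,2)[0],key=cv2.contourArea);a=(cv2.approxPolyDP(k,2,True)[:,0]-[170,190])*3.4;print(a.round().tolist())
for r in arm.recognise('bottle_a',c): print(r)"
```

```text
tool_pos: [0.5675, 0.1167, 0.1642]
[[452.0, 289.0], [418.0, 262.0], [408.0, 265.0], [432.0, 286.0], [422.0, 296.0], [360.0, 309.0], [343.0, 286.0], [316.0, 292.0], [323.0, 354.0], [439.0, 323.0], [452.0, 313.0]]
[[449.0, 289.0], [425.0, 262.0], [408.0, 265.0], [428.0, 292.0], [360.0, 309.0], [343.0, 286.0], [316.0, 292.0], [326.0, 313.0], [316.0, 323.0], [323.0, 337.0], [330.0, 320.0], [350.0, 323.0]]
{'bbox': [250.0, 268.1, 304.3, 298.8], 'p': 0.9}
{'bbox': [307.6, 200.6, 329.7, 247.9], 'p': 0.74}
{'bbox': [331.4, 211.1, 351.8, 264.7], 'p': 0.73}
```

View pics/s15.png

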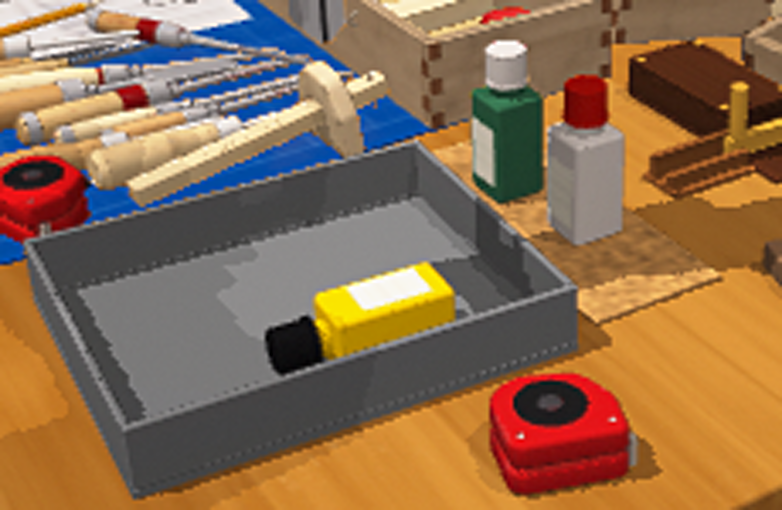

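Yellow now lies free at (315–455, 263–355), label up, cap to the left.

```bash
python3 -c "
from h import *
c=arm.capture('scene')
sq(c,[(340,322),(454,290),(425,263),(316,293)],(170,190),3.4)
plan((.509,.194,.10),-3.3,-40)
"
```

```text
[[0.4832, 0.1531], [0.4763, 0.0885], [0.5084, 0.0879], [0.5148, 0.1512]] mean [0.4957 0.1202]
dir -95.9
shift [0.0603 0.062  0.0759] rot [ 0.546 -0.548  1.502] rows 9.0
```

```bash
python3 -c "
from h import *
plan((.506,.191,.093),-4.5,-40)
"; python3 -m jog '0.03 0.03 0 0.546 -0.548 1.502;0.06 0.072 0.03 0.546 -0.548 1.502;0.06 0.072 0.06 0.546 -0.548 1.502;0.06 0.072 0.06 0.546 -0.548 1.502;0.06 0.072 0.06 0.546 -0.548 1.502;0.06 0.072 0.06 0.546 -0.548 1.502;0.06 0.072 0.06 0.546 -0.548 1.502;0.06 0.072 0.06 0.546 -0.548 1.502;0.06 0.072 0.06 0.546 -0.548 1.502;0.06 0.072 0.06 0.546 -0.548 1.502;0.06 0.072 0.06 0.546 -0.548 1.502;0.06 0.072 0.06 0.546 -0.548 1.502' 0.058 25|grep -E 'pos|ft|open';python3 -c "
from h import *
plan((.504,.140,.05),-4.5,-40)"
```

```text
shift [0.0634 0.0588 0.0829] rot [ 0.553 -0.544  1.522] rows 9.1
tool_pos: [0.5101, 0.1915, 0.1022]
ft_force: [-0.6, -0.2, -0.6]
opening: 0.0578
shift [-0.0061 -0.0035  0.0921] rot [0.015 0.    0.017] rows 1.5
```

```bash
python3 -m jog '0.007 -0.0035 0.03 0.015 0 0.017;0.0074 -0.0035 0.06 0.015 0 0.017;0.0074 -0.0035 0.085 0.015 0 0.017;0.0074 -0.0035 0.108 0.015 0 0.017;0.0074 -0.0035 0.108 0.015 0 0.017'|grep -E 'pos|force'; python3 -m jog '0 0 0 0 0 0;0 0 0 0 0 0;0 0 0 0 0 0;0 0 0 0 0 0;0 0 0 0 0 0' 0 25; python3 -c "
from h import *
plan((.52,.16,.16),-4.5,-40)
plan((.480,-.036,.17),-1,50)"
```

```text
tool_pos: [0.5023, 0.1271, 0.015]
ft_force: [0.4, 0.3, 0.9]
grip_force: 0.0
clock: 45.48
tool_pos: [0.5043, 0.1293, 0.0159]
tool_rot: [1.898, 1.75, -0.686]
ft_force: [-0.8, 4.4, 5.4]
opening: 0.0358
grip_force: 25.0
shift [-0.068   0.0137 -0.1121] rot [ 0.002 -0.001 -0.003] rows 2.1
shift [-0.208  -0.0114 -0.0111] rot [ 0.01   1.569 -0.069] rows 8.4
```

```bash
python3 -m jog '-0.04 0.01 -0.05 0 0 0;-0.068 0.0137 -0.11 0 0 0;-0.08 0.0137 -0.12 0 0 0;-0.15 -0.008 -0.06 0.01 1.569 -0.069;-0.208 -0.008 -0.0111 0.01 1.569 -0.069;-0.208 -0.008 -0.0111 0.01 1.569 -0.069;-0.208 -0.008 -0.0111 0.01 1.569 -0.069;-0.208 -0.008 -0.0111 0.01 1.569 -0.069;-0.208 -0.008 -0.0111 0.01 1.569 -0.069;-0.208 -0.008 -0.0111 0.01 1.569 -0.069;-0.208 -0.008 -0.0111 0.01 1.569 -0.069;-0.208 -0.008 -0.0111 0.01 1.569 -0.069'|grep -E 'force|pos|open'; python3 -m jog '0 0 0 0 0 0;0 0 0 0 0 0;0 0 0 0 0 0'|grep -E 'pos|force|open'; python3 -c "
from h import *
plan((.484,-.036,.075),-1,50)
c=arm.capture('scene')
for q in ('bottle_a',):
  for r in arm.recognise(q,c): print(r)"
```

```text
tool_pos: [0.4824, -0.0241, 0.1552]
ft_force: [-0.3, 1.0, -1.7]
opening: 0.0354
grip_force: 25.0
tool_pos: [0.4832, -0.0217, 0.158]
ft_force: [0.8, -0.1, -0.4]
opening: 0.0361
grip_force: 25.0
shift [-0.0726  0.001   0.0614] rot [-0.001  0.003  0.001] rows 1.5
{'bbox': [308.5, 200.8, 327.2, 249.0], 'p': 0.93}
{'bbox': [327.6, 212.1, 352.4, 262.9], 'p': 0.74}
{'bbox': [343.2, 171.8, 371.4, 230.8], 'p': 0.66}
{'bbox': [359.3, 202.8, 404.2, 246.2], 'p': 0.21}
```

```bash
python3 -m jog '-0.04 0.001 0.033 0 0 0;-0.0726 0.001 0.0614 0 0 0;-0.0726 0.001 0.0614 0 0 0;-0.0726 0.001 0.0614 0 0 0;-0.0726 0.001 0.0614 0 0 0'|grep -E 'pos|ft'; python3 -m jog '-0.0046 0 0.0039 0 0 0;-0.0077 0 0.0064 0 0 0;-0.0077 0 0.0064 0 0 0'|grep -E 'pos|ft';python3 -m jog '-0.0015 0 0.0013 0 0 0;-0.0023 0 0.0019 0 0 0;-0.0023 0 0.0019 0 0 0'|grep -E 'pos|ft'
```

```text
tool_pos: [0.4851, -0.0227, 0.0638]
ft_force: [0.4, 0.6, -0.5]
tool_pos: [0.4841, -0.0223, 0.0522]
ft_force: [0.5, -0.4, 0.5]
tool_pos: [0.4842, -0.0223, 0.0492]
ft_force: [-0.5, 0.0, -0.7]
```

```bash
python3 -m jog '-0.0008 0 0.0006 0 0 0;-0.0012 0 0.001 0 0 0;-0.0012 0 0.001 0 0 0'|grep -E 'pos|ft'; python3 -m jog '-0.0008 0 0.0006 0 0 0;-0.0012 0 0.001 0 0 0;-0.0012 0 0.001 0 0 0'|grep -E 'pos|ft';python3 -m jog '-0.0006 0 0.0005 0 0 0;-0.0006 0 0.0005 0 0 0'|grep -E 'pos|ft'
```

```text
tool_pos: [0.4842, -0.0224, 0.0485]
ft_force: [-2.3, -2.9, 5.5]
tool_pos: [0.4842, -0.0225, 0.0484]
ft_force: [-3.7, -6.4, 13.5]
tool_pos: [0.4842, -0.0224, 0.0484]
ft_force: [-3.8, -8.4, 17.0]
```

```bash
python3 -m jog '0.0015 0 -0.0013 0 0 0;0.0015 0 -0.0013 0 0 0;0.0015 0 -0.0013 0 0 0;0.0015 0 -0.0013 0 0 0;0.0015 0 -0.02 0 0 0;0.0015 0 -0.06 0 0 0;0.0015 0 -0.12 0 0 0;0.0015 0 -0.16 0 0 0;0.0015 0 -0.16 0 0 0' 0.047|grep -E 'pos|ft|open';  python3 -c "
from h import *
plan((.27,-.3,.25),90,0,tcp=True)
plan((.27,-.3,.25),-90,0,tcp=True)
plan((.27,-.3,.25),0,0,tcp=True)
print(arm.get_state()['qpos'])"
```

```text
tool_pos: [0.4834, -0.1474, 0.1509]
ft_force: [0.5, 0.6, -0.4]
opening: 0.047
shift [-0.0255 -0.21   -0.1841] rot [ 0.687 -0.67  -1.48 ] rows 9.4
shift [-0.0255 -0.21   -0.1841] rot [-0.667 -0.684  1.445] rows 9.2
shift [-0.0255 -0.21   -0.1841] rot [ 0.011 -0.867 -0.018] rows 4.6
[-0.8576126   0.53839362  1.58962133  0.54280195  1.70872919 -0.96150662]
```

```bash
python3 -m jog '0 -0.05 -0.08 0 -0.4 0;-0.0255 -0.12 -0.14 0.011 -0.867 -0.018;-0.0255 -0.21 -0.1841 0.011 -0.867 -0.018;-0.0255 -0.21 -0.1841 0.011 -0.867 -0.018;-0.0255 -0.21 -0.1841 0.011 -0.867 -0.018;-0.0255 -0.21 -0.1841 0.011 -0.867 -0.018;-0.0255 -0.21 -0.1841 0.011 -0.867 -0.018' 0 20|grep -E 'pos|ft|open'
cat > cs.py <<'E'
from h import *
c=arm.capture("top"); hsv=cv2.cvtColor(c["img"],cv2.COLOR_RGB2HSV)
for q in("bottle_a","stone","case","bolt_knob"): print(q,[(np.round(r["bbox"],1).tolist(),round(r["p"],2)) for r in arm.recognise(q,c)[:3]])
g=c["img"].astype(int).sum(2)
r=arm.recognise("stone",c)[0]["bbox"]; l,t,rr,b=[int(v) for v in r]
roi=c["img"][t-6:b+6,l-6:rr+6]
# stone: least saturated region
h=hsv[t-6:b+6,l-6:rr+6]; m=((h[...,1]<115)).astype(np.uint8)*255; m=cv2.morphologyEx(m,cv2.MORPH_OPEN,np.ones((3,3)))
k=max(cv2.findContours(m,0,2)[0],key=cv2.contourArea); R_=cv2.minAreaRect(k); bx=cv2.boxPoints(R_)+[l-6,t-6]
P=np.array([ray(c,*p,.018)[:2] for p in bx]); e=[P[1]-P[0],P[2]-P[1]]; L=max(e,key=np.linalg.norm)
print("stone",P.mean(0).round(4),[np.linalg.norm(v).round(4) for v in e],"long yaw",np.degrees(np.arctan2(L[1],L[0])).round(1), "med sat",np.median(h[...,1]))
E
python3 cs.py; python3 -c "
from h import *
c=arm.capture('top');save(c,'t16.png',(360,155,460,325),3.5);save(c,'t16full.png')"
```

```text
tool_pos: [0.2702, -0.2966, 0.2479]
ft_force: [0.4, -0.3, -0.7]
opening: 0.001
bottle_a [([346.8, 215.8, 364.5, 241.9], 0.77), ([338.1, 248.3, 357.1, 267.5], 0.68), ([346.5, 185.0, 363.6, 211.5], 0.65)]
stone [([375.1, 272.6, 428.9, 313.2], 0.65)]
case [([386.3, 172.5, 452.6, 253.4], 0.89)]
bolt_knob [([347.9, 184.8, 366.4, 211.2], 0.73), ([346.4, 218.0, 366.0, 241.6], 0.6), ([419.3, 222.2, 436.0, 231.2], 0.59)]
stone [ 0.4202 -0.1553] [np.float64(0.0405), np.float64(0.1107)] long yaw -106.4 med sat 134.0
```

View pics/t16.png

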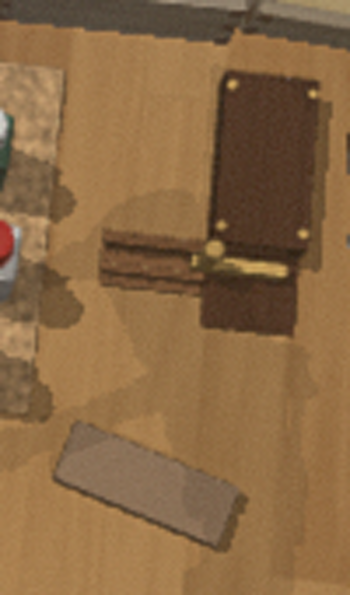

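Pic shows: stone untouched (150,485), case top face (222,72)–(308,250), knob at (215,247), sill end at row ~330. Yellow's reading looks a bit off, so I check it by colour and refine the case pose.

```bash
python3 - <<'E'
from h import *
np.set_printoptions(precision=4,suppress=True)
c=arm.capture("top"); s=arm.capture("scene")
for n,x in(("g",.615),("w",.545),("y",.484)):
    print(n,"pred cap top",px(c,(x,-.036,.104)),"base",px(c,(x,-.036,.004)),"scene cap",px(s,(x,-.036,.104)),"base",px(s,(x,-.036,.004)))
for nm,im,win in(("top",c,(325,165,385,290)),("scene",s,(300,190,390,300))):
    hsv=cv2.cvtColor(im["img"],cv2.COLOR_RGB2HSV)
    for k,lo,hi in(("yellow",(22,160,90),(34,255,255)),("black",(0,0,0),(180,255,45)),("red",(172,150,60),(180,255,255)),("green",(62,90,30),(95,255,255)),("white",(0,0,150),(180,35,255))):
        m=cv2.inRange(hsv,lo,hi); z=np.zeros_like(m); z[win[1]:win[3],win[0]:win[2]]=1; m*=z
        ks=[q for q in cv2.findContours(m,0,2)[0] if cv2.contourArea(q)>15]
        print(nm,k,[cv2.boundingRect(q) for q in ks])
P=lambda u,v,z:ray(c,360+u/3.5,155+v/3.5,z)
for q in((222,72),(320,80),(308,250),(212,240)): print("case",P(*q,.031))
for q in((202,325),(295,332)): print("sill",P(*q,.004))
print("guide end",P(103,230,.022),P(100,285,.0)," knob",P(215,246,.058))
for r in arm.recognise("case",s)[:2]+arm.recognise("bottle_a",s): print(r)
E
```

```text
g pred cap top [358.406  189.8471] base [355.5118 202.1714] scene cap [319.5875 202.173 ] base [320.1605 243.6495]
w pred cap top [354.9948 222.1554] base [352.3305 232.1358] scene cap [338.5568 213.9534] base [338.1755 257.0945]
y pred cap top [351.9551 250.9444] base [349.5006 258.7907] scene cap [356.9737 225.3907] base [355.5679 270.0749]
top yellow []
top black []
top red []
top green []
top white [(348, 218, 15, 17), (350, 185, 12, 11)]
scene yellow [(343, 239, 25, 39)]
scene black [(349, 225, 14, 17)]
scene red []
scene green [(309, 216, 20, 33)]
scene white [(344, 250, 7, 21), (331, 226, 18, 36), (309, 225, 6, 19), (313, 202, 12, 14)]
case [ 0.6865 -0.1803  0.031 ]
case [ 0.6884 -0.2432  0.031 ]
case [ 0.5761 -0.2433  0.031 ]
case [ 0.5756 -0.1827  0.031 ]
sill [ 0.526  -0.1849  0.004 ]
sill [ 0.5283 -0.2443  0.004 ]
guide end [ 0.5764 -0.1147  0.022 ] [ 0.5454 -0.1182  0.    ]  knob [ 0.5654 -0.1807  0.058 ]
{'bbox': [354.9, 198.5, 411.6, 244.2], 'p': 0.31}
{'bbox': [308.2, 199.9, 329.1, 250.5], 'p': 0.72}
{'bbox': [331.2, 211.5, 348.0, 261.2], 'p': 0.64}
{'bbox': [341.6, 227.7, 371.4, 281.1], 'p': 0.62}
```

```bash
python3 -c "
from h import *
plan((.5625,-.215,.09),0,0,tcp=True)"
python3 -m jog '0.04 0.06 0.02 0 0 0;0.06 0.12 0.05 0 0 0;0.08 0.18 0.1 0 0 0;0.0816 0.24 0.13 0 0 0;0.0816 0.2923 0.158 0 0 0;0.0816 0.2923 0.158 0 0 0;0.0816 0.2923 0.158 0 0 0;0.0816 0.2923 0.158 0 0 0'|grep pos;  python3 -c "
from h import *
plan((.5625,-.215,.037),1,0,tcp=True)"
```

```text
shift [0.0809 0.2936 0.1579] rot [-0.004 -0.005  0.003] rows 5.5
tool_pos: [0.5603, -0.2143, 0.0903]
shift [-0.0009  0.0024  0.0532] rot [-0.005 -0.005 -0.015] rows 0.9
```

```bash
python3 -m jog '0 0.002 0.03 0 0 0;0 0.002 0.053 0 0 0;0 0.002 0.053 0 0 0;0 0.002 0.053 0 0 0'|grep -E 'pos|ft';  python3 -m jog '0.01 0 0 0 0 0;0.02 0 0 0 0 0;0.028 0 0 0 0 0;0.036 0 0 0 0 0;0.044 0 0 0 0 0;0.052 0 0 0 0 0;0.06 0 0 0 0 0;0.066 0 0 0 0 0;0.066 0 0 0 0 0'|grep -E 'pos|ft'
```

```text
tool_pos: [0.5631, -0.2147, 0.0388]
ft_force: [1.4, -0.1, 0.4]
tool_pos: [0.5622, -0.147, 0.0371]
ft_force: [-0.1, 0.5, -0.4]
```

```bash
python3 -m jog '0.001 0 0 0 0 0;0.002 0 0 0 0 0;0.002 0 0 0 0 0'|grep -E 'pos|ft';  python3 -m jog '0.001 0 0 0 0 0;0.002 0 0 0 0 0;0.002 0 0 0 0 0'|grep -E 'pos|ft';  python3 -m jog '0.001 0 0 0 0 0;0.002 0 0 0 0 0;0.002 0 0 0 0 0'|grep -E 'pos|ft'; python3 -c "
from h import *
c=arm.capture('scene')
for r in arm.recognise('bolt_knob',c):print(r)
b=px(c,(.5625,-.131,.058)),px(c,(.5625,-.131,.022)),px(c,(.5625,-.181,.058));print(b)"
```

```text
tool_pos: [0.562, -0.1464, 0.0371]
ft_force: [-1.3, -2.3, -0.8]
tool_pos: [0.5621, -0.1462, 0.0371]
ft_force: [-1.9, -7.1, -2.5]
tool_pos: [0.5621, -0.1461, 0.0371]
ft_force: [-3.8, -11.6, -4.1]
{'bbox': [369.2, 222.0, 388.5, 239.9], 'p': 0.46}
(array([369.76578799, 219.76996333]), array([369.08015704, 234.4317769 ]), array([387.51965786, 214.21991981]))
```

The bolt is fully back against its stop. I back off and move above the stone.

```bash
python3 -m jog '-0.016 0 0 0 0 0;-0.02 0 -0.02 0 0 0;-0.02 0 -0.08 0 0 0;-0.02 -0.04 -0.11 0 0 0;-0.02 -0.04 -0.11 0 0 0;-0.02 -0.04 -0.11 0 0 0'|grep -E 'pos|ft';  python3 -c "
from h import *
plan((.413,-.180,.06),-16.4,0,tcp=True)
c=arm.capture('scene')
for q in('bolt_knob','stone'):
  for r in arm.recognise(q,c):print(q,r)
print(px(c,(.5625,-.131,.04)),px(c,(.42,-.156,.009)))"
```

```text
tool_pos: [0.5236, -0.1624, 0.1473]
ft_force: [-0.5, -0.2, 0.1]
shift [-0.0178 -0.1105  0.0875] rot [-0.003 -0.005  0.288] rows 2.3
bolt_knob {'bbox': [366.4, 218.8, 387.9, 240.3], 'p': 0.71}
bolt_knob {'bbox': [356.2, 205.3, 401.2, 248.0], 'p': 0.26}
stone {'bbox': [394.2, 261.8, 402.1, 274.9], 'p': 0.67}
stone {'bbox': [367.0, 220.9, 386.8, 240.8], 'p': 0.2}
[369.41989636 227.16665187] [422.53894061 264.33813841]
```

```bash
python3 -m jog '-0.0178 -0.06 0.03 0 0 0.15;-0.0178 -0.1105 0.06 0 0 0.288;-0.0178 -0.1105 0.0875 0 0 0.288;-0.0178 -0.1105 0.0875 0 0 0.288;-0.0178 -0.1105 0.0875 0 0 0.288;-0.0178 -0.1105 0.0875 0 0 0.288' 0.065 40|grep -E 'pos|ft|open';  python3 -c "
from h import *
plan((.413,-.180,.003),-16.4,0,tcp=True)"
```

```text
tool_pos: [0.4142, -0.181, 0.0612]
ft_force: [0.3, -0.1, 1.3]
opening: 0.0571
shift [ 0.0005 -0.0013  0.0582] rot [-0.002 -0.003  0.002] rows 0.9
```

```bash
python3 -m jog '0 -0.001 0 0 0 0;0 -0.001 0.03 0 0 0;0 -0.001 0.05 0 0 0;0 -0.001 0.057 0 0 0;0 -0.001 0.057 0 0 0'|grep -E 'pos|ft|open'; python3 -m jog '0 0 0 0 0 0;0 0 0 0 0 0;0 0 0 0 0 0;0 0 0 0 0 0' 0 40|grep -E 'pos|force|open'
```

```text
tool_pos: [0.4115, -0.1799, 0.0034]
ft_force: [0.4, -0.3, -0.1]
opening: 0.0649
tool_pos: [0.4121, -0.1804, 0.0039]
ft_force: [0.3, -0.4, 3.7]
opening: 0.0393
grip_force: 39.8
```

```bash
python3 -c "
from h import *
plan((.470,-.2152,.045),-89,0,tcp=True)"
```

```text
shift [-0.017   0.0652 -0.0413] rot [-4.000e-03 -1.000e-03  1.268e+00] rows 6.7
```

```bash
python3 -m jog '0 0 -0.02 0 0 0;0 0 -0.0413 0 0 0;0 0 -0.0413 0 0 0.2;-0.017 0.0652 -0.0413 -0.004 -0.001 1.268;-0.017 0.0652 -0.0413 -0.004 -0.001 1.268;-0.017 0.0652 -0.0413 -0.004 -0.001 1.268;-0.017 0.0652 -0.0413 -0.004 -0.001 1.268;-0.017 0.0652 -0.0413 -0.004 -0.001 1.268;-0.017 0.0652 -0.0413 -0.004 -0.001 1.268;-0.017 0.0652 -0.0413 -0.004 -0.001 1.268;-0.017 0.0652 -0.0413 -0.004 -0.001 1.268;-0.017 0.0652 -0.0413 -0.004 -0.001 1.268'|grep -E 'pos|rot|force|open';  python3 -c "
from h import *
plan((.478,-.2151,.0105),-89,0,tcp=True)
c=arm.capture('top')
for q in('stone','bolt_knob','case'):
  for r in arm.recognise(q,c):print(q,r)
print([px(c,p) for p in ((.55,-.213,.055),(.44,-.215,.055),(.5625,-.131,.058))])"
```

```text
tool_pos: [0.469, -0.2146, 0.0441]
tool_rot: [-3.14, -0.029, 0.004]
ft_force: [-0.1, 0.1, -1.8]
opening: 0.0395
grip_force: 39.8
shift [0.0091 0.0007 0.0336] rot [-0.001  0.003  0.001] rows 0.6
bolt_knob {'bbox': [396.8, 220.0, 414.8, 230.0], 'p': 0.57}
case {'bbox': [388.8, 174.1, 454.0, 248.5], 'p': 0.93}
[array([435.57785103, 234.18815707]), array([432.6832783, 284.8709815]), array([398.36707801, 224.00169087])]
```

```bash
python3 -m jog '0.0091 0 0.015 0 0 0;0.0091 0.0005 0.03 0 0 0;0.0091 0.0005 0.0336 0 0 0;0.0091 0.0005 0.0336 0 0 0;0.0091 0.0005 0.0336 0 0 0'|grep -E 'pos|ft|open'; python3 -m jog '0.005 0 0 0 0 0;0.01 0 0 0 0 0;0.015 0 0 0 0 0;0.02 0 0 0 0 0;0.02 0 0 0 0 0'|grep -E 'pos|ft|open'
```

```text
tool_pos: [0.4784, -0.2152, 0.0108]
ft_force: [-0.0, -0.3, -1.5]
opening: 0.0398
tool_pos: [0.4987, -0.2146, 0.0105]
ft_force: [0.4, -0.3, -1.1]
opening: 0.0396
```

```bash
python3 -m jog '0.004 0 0 0 0 0;0.008 0 0 0 0 0;0.012 0 0 0 0 0;0.012 0 0 0 0 0'|grep -E 'pos|ft|open'; python3 -m jog '0.005 0 0 0 0 0;0.01 0 0 0 0 0;0.01 0 0 0 0 0'|grep -E 'pos|ft|open'
```

```text
tool_pos: [0.5106, -0.2145, 0.0105]
ft_force: [0.5, -0.2, -2.3]
opening: 0.0396
tool_pos: [0.5209, -0.2144, 0.0105]
ft_force: [-0.1, 0.2, -1.7]
opening: 0.0397
```

```bash
python3 -m jog '0.005 0 0 0 0 0;0.012 0 0 0 0 0;0.012 0 0 0 0 0;0.012 0 0.001 0 0 0;0.012 0 0.0025 0 0 0;0.012 0 0.0025 0 0 0'|grep -E 'pos|ft|open'; python3 -m jog '0 0 0 0 0 0;0 0 0 0 0 0;0 0 0 0 0 0;0 0 -0.02 0 0 0;-0.03 0 -0.06 0 0 0;-0.09 0 -0.06 0 0 0;-0.09 0 -0.06 0 0 0;-0.09 0 -0.06 0 0 0' 0.054|grep -E 'pos|ft|open'; python3 -c "
from h import *
plan((.443,-.215,.012),1,0,tcp=True)
c=arm.capture('scene')
for q in('stone','bolt_knob'):
  for r in arm.recognise(q,c):print(q,r)
print([px(c,p) for p in ((.505,-.215,.015),(.613,-.215,.015))])"
```

```text
tool_pos: [0.532, -0.214, 0.008]
ft_force: [-0.8, -0.4, -0.1]
opening: 0.0396
tool_pos: [0.4431, -0.2162, 0.0686]
ft_force: [0.3, 1.2, 0.7]
opening: 0.0539
shift [-0.     -0.0012  0.0566] rot [-1.000e-03  0.000e+00 -1.571e+00] rows 8.4
stone {'bbox': [384.7, 222.2, 402.4, 238.7], 'p': 0.5}
bolt_knob {'bbox': [365.1, 220.5, 386.2, 239.8], 'p': 0.44}
[array([415.12378104, 237.37020468]), array([383.60651595, 219.59470142])]
```

```bash
python3 -m jog '0 0 0 0 0 -1.571;0 0 0 0 0 -1.571;0 0 0 0 0 -1.571;0 0 0 0 0 -1.571;0 0 0 0 0 -1.571;0 0 0 0 0 -1.571;0 -0.0012 0 0 0 -1.571;0 -0.0012 0.02 0 0 -1.571;0 -0.0012 0.04 0 0 -1.571;0 -0.0012 0.0566 0 0 -1.571;0 -0.0012 0.0566 0 0 -1.571' 0 20|grep -E 'pos|rot|ft|open'; python3 -m jog '0 0.015 0 0 0 0;0 0.025 0 0 0 0;0 0.035 0 0 0 0;0 0.045 0 0 0 0;0 0.055 0 0 0 0;0 0.065 0 0 0 0;0 0.072 0 0 0 0;0 0.078 0 0 0 0;0 0.078 0 0 0 0'|grep -E 'pos|ft'
```

```text
tool_pos: [0.4422, -0.2139, 0.0103]
tool_rot: [-2.197, -2.238, 0.002]
ft_force: [0.6, 0.8, 0.1]
opening: 0.0008
tool_pos: [0.5212, -0.2132, 0.0114]
ft_force: [1.0, -0.5, 0.0]
```

```bash
python3 -m jog '0 0.006 0 0 0 0;0 0.012 0 0 0 0;0 0.018 0 0 0 0;0 0.022 0 0 0 0;0 0.026 0 0 0 0;0 0.026 0 0 0 0'|grep -E 'pos|ft'; python3 -m jog '0 0.002 0 0 0 0;0 0.004 0 0 0 0;0 0.006 0 0 0 0;0 0.006 0 0 0 0'|grep -E 'pos|ft'
```

```text
tool_pos: [0.547, -0.2127, 0.0114]
ft_force: [1.4, -0.6, 0.1]
tool_pos: [0.5526, -0.2125, 0.0114]
ft_force: [-0.6, 0.3, 0.8]
```

```bash
python3 -m jog '0 0.002 0 0 0 0;0 0.004 0 0 0 0;0 0.004 0 0 0 0'|grep -E 'pos|ft'; python3 -m jog '0 0.002 0 0 0 0;0 0.003 0 0 0 0;0 0.003 0 0 0 0'|grep -E 'pos|ft'; python3 -m jog '0 0.002 0 0 0 0;0 0.003 0 0 0 0;0 0.003 0 0 0 0'|grep -E 'pos|ft'
```

```text
tool_pos: [0.5566, -0.2124, 0.0113]
ft_force: [-0.9, 0.4, 0.0]
tool_pos: [0.5594, -0.2124, 0.0113]
ft_force: [-1.3, 1.0, 2.0]
tool_pos: [0.5625, -0.2123, 0.0113]
ft_force: [-1.1, 0.2, 1.4]
```

```bash
python3 -m jog '0 0.001 0 0 0 0;0 0.002 0 0 0 0;0 0.002 0 0 0 0'|grep -E 'pos|ft'; python3 -m jog '0 0.001 0 0 0 0;0 0.002 0 0 0 0;0 0.002 0 0 0 0'|grep -E 'pos|ft'; python3 -m jog '0 0.001 0 0 0 0;0 0.002 0 0 0 0;0 0.002 0 0 0 0'|grep -E 'pos|ft'
```

```text
tool_pos: [0.5626, -0.2122, 0.0113]
ft_force: [-5.5, -1.4, 3.3]
tool_pos: [0.5627, -0.2122, 0.0113]
ft_force: [-8.3, -1.8, 6.6]
tool_pos: [0.5627, -0.2121, 0.0113]
ft_force: [-12.6, -2.2, 9.2]
```

The stone is home against the back wall. I back off and go round to the +y side of the knob.

```bash
python3 -m jog '0 -0.02 0 0 0 0;0 -0.04 -0.01 0 0 0;0 -0.05 -0.05 0 0 0;0 -0.05 -0.1 0 0 0;0.05 -0.03 -0.12 0 0 0;0.1 0 -0.12 0 0 0;0.102 0 -0.12 0 0 0;0.102 0 -0.12 0 0 0;0.102 0 -0.12 0 0 0'|grep -E 'pos|ft'; python3 -c "
from h import *
plan((.5625,-.108,.037),1,0,tcp=True)
c=arm.capture('scene')
for q in('stone','bolt_knob','bottle_a'):
  for r in arm.recognise(q,c):print(q,r)"
```

```text
tool_pos: [0.566, -0.1115, 0.1313]
ft_force: [-0.4, -0.0, -1.0]
shift [ 0.0034 -0.0032  0.0943] rot [-0.003 -0.001 -0.001] rows 1.5
stone {'bbox': [385.6, 222.5, 401.1, 231.0], 'p': 0.67}
bolt_knob {'bbox': [365.8, 218.1, 387.0, 238.2], 'p': 0.59}
bolt_knob {'bbox': [354.9, 203.8, 402.1, 250.9], 'p': 0.35}
bottle_a {'bbox': [343.3, 225.4, 368.0, 279.0], 'p': 0.98}
bottle_a {'bbox': [332.4, 211.5, 347.4, 260.2], 'p': 0.9}
bottle_a {'bbox': [308.2, 200.1, 329.7, 251.9], 'p': 0.76}
```

```bash
python3 -m jog '0.003 -0.002 0.03 0 0 0;0.003 -0.002 0.06 0 0 0;0.003 -0.002 0.09 0 0 0;0.003 -0.002 0.094 0 0 0;0.003 -0.002 0.094 0 0 0'|grep -E 'pos|ft'; python3 -m jog '-0.008 0 0 0 0 0;-0.016 0 0 0 0 0;-0.024 0 0 0 0 0;-0.032 0 0 0 0 0;-0.04 0 0 0 0 0;-0.048 0 0 0 0 0;-0.056 0 0 0 0 0;-0.062 0 0 0 0 0;-0.066 0 0 0 0 0;-0.066 0 0 0 0 0'|grep -E 'pos|ft'
```

```text
tool_pos: [0.5648, -0.1077, 0.0378]
ft_force: [0.1, -0.1, 0.8]
tool_pos: [0.5653, -0.1738, 0.0371]
ft_force: [0.0, 0.0, -0.3]
```

```bash
python3 -m jog '-0.001 0 0 0 0 0;-0.003 0 0 0 0 0;-0.004 0 0 0 0 0;-0.004 0 0 0 0 0'|grep -E 'pos|ft'; python3 -m jog '-0.001 0 0 0 0 0;-0.002 0 0 0 0 0;-0.002 0 0 0 0 0'|grep -E 'pos|ft'; python3 -m jog '-0.001 0 0 0 0 0;-0.002 0 0 0 0 0;-0.002 0 0 0 0 0'|grep -E 'pos|ft'
```

```text
tool_pos: [0.5652, -0.176, 0.0372]
ft_force: [0.3, 4.4, 0.0]
tool_pos: [0.5652, -0.1761, 0.0372]
ft_force: [0.1, 8.4, 3.0]
tool_pos: [0.5652, -0.1763, 0.0372]
ft_force: [0.5, 12.9, 3.3]
```

```bash
python3 -m jog '-0.001 0 0 0 0 0;-0.003 0 0 0 0 0;-0.004 0 0 0 0 0;-0.004 0 0 0 0 0'|grep -E 'pos|ft'; python3 -m jog '0.01 0 0 0 0 0;0.03 0 0 0 0 0;0.04 0 -0.03 0 0 0;0.04 -0.04 -0.09 0 0 0;0.04 -0.1 -0.15 0 0 0;0 -0.16 -0.18 0 0 0;-0.1 -0.22 -0.18 0 0 0;-0.15 -0.28 -0.18 0 0 0;-0.15 -0.28 -0.18 0 0 0;-0.15 -0.28 -0.18 0 0 0'|grep -E 'pos|ft'; python3 cs.py; python3 - <<'E'
from h import *
c=arm.capture("top");s=arm.capture("scene")
for b in (.052,.055,.058,.060):
    y=-.2125+.082-b-.0012; print(b,px(c,(.5628,y,.058)).round(1),px(s,(.5628,y,.04)).round(1))
u,v=px(c,(.5628,-.19,.058)).round().astype(int); 
im=c["img"][v-6:v+7,u-8:u+9].astype(int); print((im[...,0]+im[...,1]-im[...,2]).tolist().__str__().replace("], [","\n"))
for r in arm.recognise("bottle_a",s)+arm.recognise("stone",s)+arm.recognise("bolt_knob",s): print(r)
hsv=cv2.cvtColor(s["img"],cv2.COLOR_RGB2HSV)
print(arm.get_state()["clock"])
E
```

```text
tool_pos: [0.5651, -0.1765, 0.0372]
ft_force: [2.1, 21.7, 5.6]
tool_pos: [0.2868, -0.3425, 0.2183]
ft_force: [0.8, -0.2, 0.6]
bottle_a [([346.6, 185.6, 364.9, 209.6], 0.84), ([347.8, 215.5, 365.8, 243.5], 0.7), ([336.7, 245.0, 357.0, 269.8], 0.6)]
stone []
case [([386.1, 175.5, 452.1, 251.6], 0.73)]
bolt_knob [([420.7, 223.1, 442.9, 234.7], 0.49)]
0.052 [422.7 226.6] [387.9 221.1]
0.055 [424.1 226.8] [388.9 220.8]
0.058 [425.5 226.9] [389.9 220.5]
0.06 [426.4 227. ] [390.6 220.3]
[[197, 109, 69, 88, 94, 91, 87, 85, 94, 87, 92, 94, 91, 91, 92, 95, 87
195, 112, 73, 87, 89, 88, 89, 88, 87, 92, 93, 93, 97, 87, 90, 91, 93
172, 98, 73, 84, 87, 84, 88, 104, 109, 95, 90, 87, 91, 88, 90, 88, 94
131, 83, 68, 72, 63, 66, 119, 180, 195, 145, 105, 84, 80, 85, 92, 84, 87
137, 99, 74, 62, 65, 108, 220, 242, 236, 229, 180, 128, 102, 99, 95, 86, 89
137, 104, 79, 67, 79, 157, 231, 239, 236, 230, 217, 154, 134, 108, 106, 110, 138
83, 78, 118, 99, 114, 129, 223, 242, 237, 227, 184, 107, 80, 83, 89, 89, 104
79, 93, 186, 140, 129, 128, 174, 212, 227, 221, 147, 102, 82, 78, 77, 74, 73
81, 114, 209, 155, 125, 116, 110, 115, 134, 156, 177, 175, 155, 135, 127, 127, 121
105, 150, 221, 159, 128, 112, 111, 103, 120, 153, 161, 164, 217, 229, 227, 243, 246
139, 138, 181, 160, 120, 104, 109, 120, 144, 160, 156, 158, 166, 165, 167, 220, 238
128, 107, 110, 106, 107, 108, 108, 113, 115, 130, 136, 140, 155, 154, 156, 178, 217
109, 88, 78, 82, 87, 95, 92, 97, 95, 108, 112, 108, 104, 107, 104, 106, 117]]
{'bbox': [342.4, 224.5, 369.2, 278.4], 'p': 0.85}
{'bbox': [332.5, 210.4, 349.5, 263.7], 'p': 0.73}
{'bbox': [308.4, 200.8, 327.7, 250.9], 'p': 0.73}
{'bbox': [388.5, 212.9, 407.1, 235.1], 'p': 0.61}
77.475Traceback (most recent call last):
  File "cs.py", line 5, in <module>
    r=arm.recognise("stone",c)[0]["bbox"]; l,t,rr,b=[int(v) for v in r]
      ~~~~~~~~~~~~~~~~~~~~~~~~^^^
IndexError: list index out of range
```

The bolt is hard against its far stop. Yellow's outline looks wider than the others, so I check where it stands.

```bash
python3 - <<'E'
from h import *
np.set_printoptions(precision=4,suppress=True)
s=arm.capture("scene"); hsv=cv2.cvtColor(s["img"],cv2.COLOR_RGB2HSV)
m=cv2.inRange(hsv,(18,120,60),(36,255,255))|cv2.inRange(hsv,(0,0,150),(180,60,255)); z=np.zeros_like(m); z[236:285,340:374]=1; m=cv2.morphologyEx(m*z,cv2.MORPH_OPEN,np.ones((2,2)))
k=max(cv2.findContours(m,0,2)[0],key=cv2.contourArea); a=cv2.approxPolyDP(k,1.5,True)[:,0]
for p in a: print(p,"floor",ray(s,*p,.004)[:2],"shoulder",ray(s,*p,.074)[:2])
for h,y in((.004,0),(.074,0)):
    for dx,dy in((-18,-18),(-18,18),(18,18),(18,-18)): print("pred",h,px(s,(.484+dx/1e3,-.036+dy/1e3,h)).round(1))
c=arm.capture("top"); w=c["img"][240:275:2,332:364:2]; H=cv2.cvtColor(c["img"],cv2.COLOR_RGB2HSV)[240:275:2,332:364:2]
for r in range(len(w)): print(240+2*r," ".join("%3d/%3d/%3d"%tuple(q) for q in H[r]))
E
```

```text
[345 241] floor [ 0.5942 -0.0887] shoulder [ 0.4909 -0.0137]
[344 267] floor [ 0.5063 -0.0235] shoulder [0.4158 0.042 ]
[346 268] floor [ 0.501  -0.0246] shoulder [0.4113 0.041 ]
[344 271] floor [ 0.4941 -0.0148] shoulder [0.4054 0.0494]
[352 278] floor [ 0.4649 -0.0131] shoulder [0.3804 0.0508]
[366 274] floor [ 0.461  -0.0445] shoulder [0.3771 0.0241]
[368 244] floor [ 0.5546 -0.1227] shoulder [ 0.4571 -0.0429]
[364 241] floor [ 0.5705 -0.1239] shoulder [ 0.4707 -0.0438]
[359 243] floor [ 0.5694 -0.109 ] shoulder [ 0.4697 -0.0311]
pred 0.004 [368.3 271.4]
pred 0.004 [353.7 277. ]
pred 0.004 [343.  268.8]
pred 0.004 [357.4 263.5]
pred 0.074 [369.7 240.5]
pred 0.074 [354.6 245.7]
pred 0.074 [343.5 238.1]
pred 0.074 [358.4 233.3]
240  16/109/129  15/109/168  16/110/160  15/106/154  16/113/145  16/113/147  16/110/148  15/111/152  17/114/155  18/102/110  16/101/ 91  16/ 61/ 88  17/ 52/ 89   9/ 40/ 90  14/ 39/ 86  17/ 91/ 92
242  17/111/181  15/112/164  16/114/156  16/110/158  16/112/159  16/110/146  16/113/170  16/112/157  17/110/160  15/111/159  15/115/158  16/110/111  16/119/105  17/1
[... 2466 characters left out ...]
/130  16/115/111  15/112/116  16/108/104  15/114/107  16/111/131  16/120/ 98  17/110/114  15/115/102  16/112/114
270  15/134/147  17/133/150  15/134/146  17/129/121  16/129/127  16/132/118  16/123/116  15/115/137  15/118/119  15/125/104  16/114/107  16/113/113  16/113/117  15/117/116  17/117/ 98  15/113/108
272  16/137/147  16/137/143  16/136/148  16/133/151  17/132/151  16/134/152  16/139/149  15/132/149  16/135/155  17/135/153  16/136/120  16/132/114  15/136/ 88  16/128/ 96  15/123/ 89  16/125/100
274  16/136/150  17/136/143  16/136/148  16/133/152  16/134/147  17/130/153  17/136/148  16/137/147  16/132/154  16/134/152  16/132/159  17/134/156  16/131/154  16/131/160  16/140/124  16/134/112
```

```bash
python3 -c "
from workcell import arm
print(arm.job_done())"
```

```text
the job is handed in; nothing more can be done
None
```

The job is handed in, with no verdict shown: all three bottles stand cap up on the cork mat (yellow about 5 mm from its near edge), the stone is in against the back wall, the bolt is pushed across to its stop, and I did not touch the tape or eraser.

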